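# Close the beam shutter behind the guard screen with the bent rod

### The job

The beam is live behind the metal guard screen, so keep the hand off the switches: take the bent rod from its forked rest, reach over the screen with it and pull the toggle with the round ball end right over towards the screen, to its stop. Leave the toggle with the flat paddle end as it is and do not knock the screen with the rod or hand, then lay the rod back in both forks of its rest as it was.

Things in the scene. Friction and masses are not known exactly. Their poses are not given: they have to be found in the camera images.
- guard: Fixed guard: an upright aluminium sheet 240 mm wide (its y), 4 mm thick (its x) and 100 mm high (103 mm with the round bead on its top), on a base plate 6 mm thick reaching from 18 mm in front of the sheet to 148 mm behind it. Low side wings 55 mm high reach 60 mm back from both ends of the sheet. Origin: in the middle plane of the sheet, mid-width, at bench level; x points from the robot's side through the sheet to the far side, z up.
- ball_switch: Fixed black switch block 36x36x24 mm on the guard's base plate, 75 mm behind the sheet and 40 mm to one side of its middle (either side), carrying the toggle with the ball end. Origin: centre of its underside; axes as the guard's. The toggle's pivot is 30 mm above the origin.
- paddle_switch: Fixed switch block of the same size in the other place, 80 mm beside the first, carrying the toggle with the flat paddle end (22 mm wide, 5 mm thick, 26 mm long). Origin and axes as for the ball switch.
- ball_tip (a point): Centre of the black ball, 22 mm across, on the end of the ball toggle, 48 mm from the pivot; moves with the toggle.
- ball_toggle (a joint): Angle of the ball toggle in rad: 0 = leaning 0.45 rad (26 degrees) away from the screen, 0.45 = upright, 0.9 = fully over towards the screen (stop). Swings in the guard's x-z plane; stays where it is left; about 1 N at the ball moves it. Starts near 0.
- paddle_toggle (a joint): Angle of the paddle toggle, values as for the ball toggle. Starts near 0.
- rest: Fixed steel rest for the rod: base plate 150x70x8 mm, two upright forks 6 mm thick at x = +40 and -40 mm, each with a slot 22 mm wide whose floor is 105 mm above the bench and whose mouth flares to about 48 mm at 129 mm. Origin: centre of the underside; x runs along the rod lying in it, towards its bent end.
- rod: Bent rod, about 0.16 kg: a flat-sided grey handle 122 mm long (x -62 to +60), 16 mm wide (y), 20 mm high (z), then a steel rod 8 mm thick straight on along x to 165 mm, then bent square down to a flattened end 22 mm wide (y), 5 mm thick (x), 30 mm high. Origin: middle of the handle's underside; x towards the bend, z up. At the start its handle lies in both forks, origin over the rest's origin, bend hanging down. It balances within 20 mm of the handle's middle.
- rod_grip (a point): Middle of the handle, 10 mm above its underside, midway between the forks (74 mm free between them) when the rod lies in the rest.
- rod_front (a point): Point on the handle's underside 40 mm ahead of the rod's origin; it lies on the front fork's slot floor when at rest.
- rod_back (a point): Point on the handle's underside 40 mm behind the rod's origin; it lies on the rear fork's slot floor when at rest.
- rod_end (a point): Centre of the flattened end: 165 mm ahead of and 70 mm below the middle of the handle; the lowest point of the rod is 15 mm below it.

How it is judged (in metres and radians):
On the way, in this order (a step that is already met when the one before it is completed fails the run):
1. the rod is lifted clear of both forks of its rest (z of each of rod_front, rod_back in the frame of rest above 0.14 m), for 0.1 s.
2. the ball toggle is pulled over towards the screen (joint above 0.78 rad) (value of joint ball_toggle above 0.78 rad), for 0.2 s.
At the end, for the whole second after the job is handed in: Ball toggle over towards the screen (above 0.78 of 0.9 rad); paddle toggle still leaning away (below 0.25 rad); rod at rest in both forks as at the start: handle on the slot floors (+5/-4 mm), within 7 mm sideways, 15 mm lengthwise, 0.2 rad of upright (value of joint ball_toggle above 0.78 rad and value of joint paddle_toggle below 0.25 rad and y of rod_front in the frame of rest between -0.007 and 0.007 m and y of rod_back in the frame of rest between -0.007 and 0.007 m and z of rod_front in the frame of rest between 0.101 and 0.11 m and z of rod_back in the frame of rest between 0.101 and 0.11 m and x of rod in the frame of rest between -0.015 and 0.015 m and angle between rod's own z axis and vertical below 0.2 rad and linear speed of rod below 0.02 m/s); the robot touches nothing.
It fails at once if a finger or the arm touches a switch or toggle (above 1 N) (contact force between any of the fingers, the arm and ball_switch above 1 N or contact force between any of the fingers, the arm and paddle_switch above 1 N).
It fails at once if the paddle toggle is pulled over (above 0.25 rad) (value of joint paddle_toggle above 0.25 rad).
It fails at once if the guard is knocked by the rod, fingers or arm with more than 12 N (contact force between any of rod, the fingers, the arm and guard above 12 N).
It also fails if it takes over 48 s, if anything falls off the work surface, if the arm or the gripper's body presses on something with over 40 N, if the wrist force passes 120 N, or if a joint passes its speed limit or range.

### The arm

A 6-joint arm with a two-finger parallel gripper is mounted at the origin on a cart in front of the work surface, level with it; the furniture and walls round the work are solid. World frame = base frame: x ahead of the robot, y to its left, z up, the work surface at z = 0. Lengths are in mm, angles in rad, forces in N, time in s.
With the tool pointing down it reaches from about 275 to 775 mm from the base axis. Payload 14.6 kg.
Tool frame: the origin (TCP) lies at the very end of the fingers, on their centre line; the grasp point (between the pads) lies 19 mm behind it; z points along the fingers, y is the direction in which the jaws open and shut (so a half turn about z gives the same grasp; the last joint's range is limited). The gripper opens to 85 mm and grips with 20 to 120 N. Pads are 22 mm wide; open, the fingers measure 114 mm over their backs; the gripper's body (76 mm by 85 mm) begins 54 mm behind the grasp point. The pads swing forward as they close: fully open they stand 13 mm farther back than shut.
Start: joints at [-1.259, 0.263, -0.048, 1.259, 0, 1.415], TCP at [236.261, -468.838, 231.278] pointing down, gripper open.
Joint ranges: [-2.65, 2.65], [-0.89, 1.7], [-1.18, 1.37], [-2.13, 2.11], [-1.35, 1.29], [-3.14, 3.14]. Speed limits (rad/s): [1.89, 1.89, 2.57, 2.79, 3.14, 3.14].

### API

Orientations are given as a unit quaternion [w, x, y, z].
In Python, from station import manip gives the robot as it stands.
- The arm moves only by the tool step_arm, never from a script. Its argument "plan" is a list of rows, each an object with "translation": the shift along the world's x, y, z in m, a list of three; "twist": the turn about the world's z in rad. A call has 1 to 20 rows; each row shifts and turns the pose as measured when the row begins; what a row does not reach is not made up. A row lasts 1/12 s, in which the tool goes at most 41.7 mm and 7.16 degrees, less where a joint would pass 70% of its speed; a pose out of reach is approached as far as the arm can. A call with a gripper value outside its range is refused whole. "grip" is the finger opening in m, from 0 to 0.0854, set as the call begins (left out, the last holds). The fingers move at their own pace and stop on an object; "squeeze" is the grip in N (left out, the last holds). Time passes only in rows, so rows that do not move let the fingers close. It gives the time, the measured TCP pose, the force and the opening at its end, in the units of the state.
- manip.read_state(): the state, without advancing time (a new reading comes with each control period).
- manip.snapshot(name): name is "scene" or "top" or "wrist"; returns (picture, depth): 384x512x3 uint8, blue, green, red; 384x512 float32, mm along the optical axis (not along the pixel's ray), 0 where there is no reading.
- manip.camera_info(name): a dict with "mtx" (3x3 intrinsics, pixels), "distortion" ([k1, k2, p1, p2, k3] as OpenCV has them; the pictures are not rectified), "position" and "rotation" of the camera in the world. Camera axes: x right, y down, z forward; pixel columns grow to the right and rows downward; lengths in mm; the calibration is good to about 2 mm. A picture is of the moment at which its call begins: read the wrist's pose just before it. camera_info takes no time and is no camera call; for the wrist camera it gives the pose at the moment of the call.
- manip.finish_job(): hands the job in, once; it reports no verdict.
Trained networks look in the newest picture that a camera, given by its name, has taken for a name from the list of things; names that differ only in an ending like _2 or _b are one class to them, and where a whole thing is asked for, a point or a joint stands for the part that bears it (a point fixed in the world has none). Each returns a list of dicts, best first, with "score" (0 to 1); they miss things now and then, are a little off and sometimes report something else, mostly with a low value. They report only what shows in the picture. A call takes as long as a camera call.
- manip.look_for(camera, query): "uv" ([column, row] in pixels, amid what is visible of it).
- manip.masks_of(camera, query): "pixels" (384x512 bool, what is visible of it) and "uv" ([column, row] in pixels, amid what is visible of it).
The state is a dict: "clock": time; "q": joint angles; "joint_vel": joint speeds; "effort": joint torques, N m; "tool_pos": TCP position; "ee_rot": TCP orientation; "force": force on the tool from outside, world axes, zero at the start; "ft_torque": the same for the moment, N m; "width": finger opening in mm.
Only numpy, scipy, OpenCV 4.12 (cv2) and the standard library are available. Lean on these libraries where they do the work, as an engineer would, in place of code of your own. Each camera call takes 0.05 s, during which the arm holds its last target.

## Working session

There is one attempt and no reset: what is moved stays moved. The work goes in short steps, Python scripts to look and compute and a tool call to move; the robot and the scene stay as the last step left them, time stands still between calls to the robot, and variables do not carry over. Pictures are saved under pics/ and viewed, and the job is handed in when it is done.

Besides the shell and the picture viewer there is one more tool, called after "Call:" in YAML: its name, and indented under it one key for each argument. step_arm: Moves the arm, as the interface text tells. Its arguments: {"type":"object","properties":{"plan":{"type":"array","items":{"type":"object","properties":{"translation":{"type":"array","items":{"type":"number"}},"twist":{"type":"number"}}}},"grip":{"type":"number"},"squeeze":{"type":"number"}},"required":["plan"]}

```bash
ls; mkdir -p pics; cat > h.py <<'E'
import numpy as np, cv2
from station import manip
def rot(ci):
    r=np.array(ci['rotation'],float)
    if r.shape==(3,3): return r
    from scipy.spatial.transform import Rotation as R
    return R.from_quat([r[1],r[2],r[3],r[0]]).as_matrix()
def unproj(ci,uv,depth):
    K=np.array(ci['mtx'],float);D=np.array(ci['distortion'],float)
    p=cv2.undistortPoints(np.array(uv,float).reshape(-1,1,2),K,D).reshape(-1,2)
    d=np.array(depth,float).reshape(-1,1)
    c=np.hstack([p*d,d])
    return c@rot(ci).T+np.array(ci['position'])
def proj(ci,P):
    K=np.array(ci['mtx'],float);D=np.array(ci['distortion'],float);R=rot(ci)
    c=(np.array(P,float).reshape(-1,3)-np.array(ci['position']))@R
    return cv2.projectPoints(c,np.zeros(3),np.zeros(3),K,D)[0].reshape(-1,2)
def cloud(ci,depth,mask):
    v,u=np.nonzero(mask&(depth>0))
    return unproj(ci,np.c_[u,v],depth[v,u])
E
python3 - <<'E'
from h import *
print(manip.read_state())
for n in ["scene","top"]:
    ci=manip.camera_info(n);print(n,ci)
    im,d=manip.snapshot(n);cv2.imwrite(f'pics/{n}0.png',im);np.savez(f'{n}0.npz',im=im,d=d)
    for q in ["guard","ball_switch","paddle_switch","ball_tip","paddle_toggle","rest","rod","rod_end"]:
        r=manip.masks_of(n,q)
        for x in r[:2]:
            P=cloud(ci,d,x['pixels'])
            print(q,round(x['score'],2),np.round(x['uv']),x['pixels'].sum(),np.round(np.median(P,0)) if len(P) else None)
        if r: np.save(f'{n}0_{q}.npy',r[0]['pixels'])
print(manip.read_state()['clock'])
E
```

```text
pics
{'clock': 0.0, 'q': array([-1.25928661e+00,  2.63507777e-01, -4.89318464e-02,  1.25941702e+00,
        1.53520814e-05,  1.41548499e+00]), 'joint_vel': array([ 0.00203532,  0.00138451,  0.00030971, -0.00152827, -0.00029117,
        0.00141623]), 'effort': array([ 1.46673892e-05, -6.37606716e+01,  3.84565079e+01,  1.37814868e-02,
       -1.16987235e-04, -2.30081400e-05]), 'tool_pos': array([ 236.18319564, -468.55994944,  230.83482629]), 'ee_rot': array([-5.29142201e-04,  9.72883074e-01,  2.31296874e-01, -3.37102950e-05]), 'force': array([ 0.69409927, -0.36870637, -0.04860604]), 'ft_torque': array([0.03870725, 0.0041318 , 0.00019708]), 'width': 85.41251107771312}
scene {'mtx': array([[415.51616765,   0.        , 256.47421227],
       [  0.        , 415.51616765, 187.68989814],
       [  0.        ,   0.        ,   1.        ]]), 'distortion': array([0.00847874, 0.        , 0.        , 0.        , 0.        ]), 'position': array([880.5926163 , 696.64501489, 878.30606013]), 'rotation': array([-0.0777624 ,  0.18213988,  0.90736526, -0.37076455])}
guard 0.97 [239. 242.] 4802 [652.  75.
[... 482 characters left out ...]
0.        , 256.15807532],
       [  0.        , 400.03397575, 195.27653928],
       [  0.        ,   0.        ,   1.        ]]), 'distortion': array([-0.06406075,  0.        ,  0.        ,  0.        ,  0.        ]), 'position': array([ 434.41448154,  -29.24152704, 1072.4970389 ]), 'rotation': array([-0.04265246,  0.70862611, -0.70195818,  0.05731072])}
ball_switch 0.74 [233. 163.] 257 [670.  15.  33.]
paddle_switch 0.73 [201. 159.] 211 [682.  93.  33.]
ball_tip 0.64 [232. 151.] 42 [684.  13.  89.]
paddle_toggle 0.52 [201. 151.] 68 [695.  93.  75.]
rest 0.79 [337. 252.] 1104 [ 444. -264.    8.]
rod 0.72 [348. 236.] 611 [ 472. -278.  122.]
rod_end 0.9 [353. 242.] 460 [ 467. -278.  124.]
0.9
```

```bash
python3 - <<'E'
import cv2
a=cv2.imread('pics/scene0.png')
cv2.imwrite('pics/s1.png',cv2.resize(a[60:310,130:380],None,fx=2.4,fy=2.4,interpolation=cv2.INTER_CUBIC))
a=cv2.imread('pics/top0.png')
cv2.imwrite('pics/t1.png',cv2.resize(a[100:300,160:410],None,fx=3,fy=3,interpolation=cv2.INTER_CUBIC))
E
```

```text
(no output)
```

View pics/s1.png

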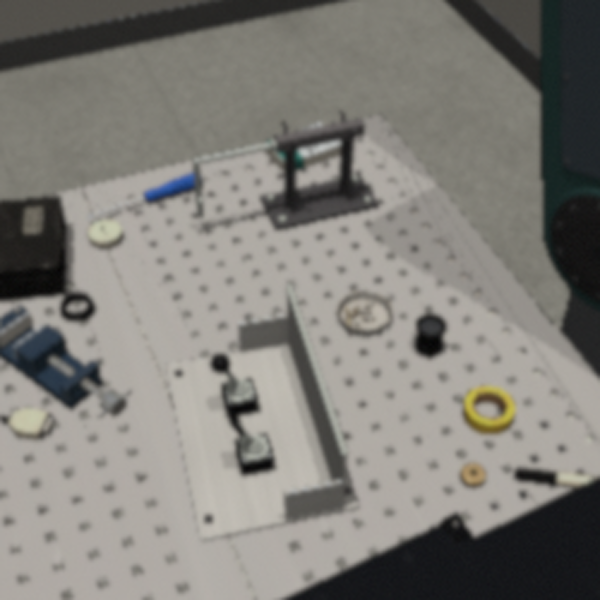

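View pics/t1.png

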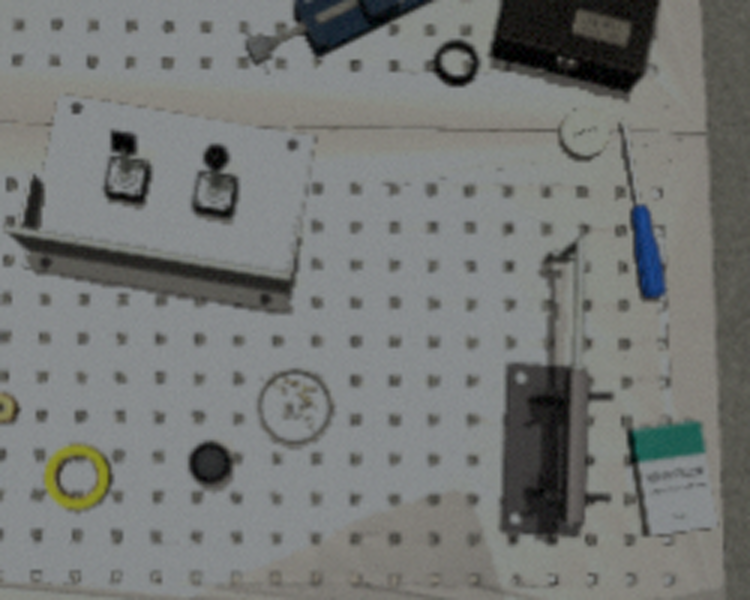

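The scene view shows the guard at crop (200-350, 290-530), with the ball toggle at (220,362) and the paddle at (240,425). The rod lies in the rest at about (320,140). The top view shows the ball at (215,157), the paddle at (122,140), and the rod at x≈570, y 235–535. Next I'll fit poses.

```bash
python3 - <<'E'
from h import *
for n in ["top","scene"]:
    ci=manip.camera_info(n);z=np.load(f'{n}0.npz');d=z['d']
    P=cloud(ci,d,np.ones_like(d,bool))
    print(n)
    b=P[(abs(P[:,2])<3)&(P[:,0]>300)&(P[:,0]<700)&(abs(P[:,1])<350)];print('bench',np.median(b[:,2]),len(b))
    def line(Q,name):
        c=np.median(Q,0)
        for _ in range(5):
            c=Q.mean(0);u,s,v=np.linalg.svd(Q[:,:2]-c[:2],full_matrices=False)
            dr=v[0]*np.sign(v[0][np.argmax(abs(v[0]))]); r=(Q[:,:2]-c[:2])@v[1]
            k=abs(r)<2.5*r.std()+.5;
            if k.all():break
            Q=Q[k]
        t=(Q[:,:2]-c[:2])@dr
        print(name,len(Q),'c',np.round(c,1),'dir',np.round(dr,4),'ang',np.degrees(np.arctan2(dr[1],dr[0])),'range',t.min(),t.max(),'z',np.percentile(Q[:,2],[5,50,95]),'std',r.std())
        return c,dr
    h=P[(P[:,2]>112)&(P[:,2]<132)&(P[:,0]>350)&(P[:,0]<700)&(P[:,1]<-200)&(P[:,1]>-340)]
    line(h,'rodall')
    line(h[(h[:,0]<500)],'handle')
    line(h[(h[:,0]>520)],'shaft')
    e=P[(P[:,2]>30)&(P[:,2]<100)&(P[:,0]>540)&(P[:,0]<680)&(P[:,1]<-180)&(P[:,1]>-340)]
    print('end',len(e), e.min(0) if len(e) else'',e.max(0) if len(e) else '')
    g=P[(P[:,2]>92)&(P[:,2]<112)&(P[:,0]>520)&(P[:,0]<700)&(P[:,1]>-150)&(P[:,1]<250)]
    line(g,'bead')
    rb=P[(P[:,2]>4.5)&(P[:,2]<12)&(P[:,0]>340)&(P[:,0]<540)&(P[:,1]<-200)&(P[:,1]>-340)]
    if len(rb)>20: print('restbase',len(rb),cv2.minAreaRect(rb[:,:2].astype(np.float32)),np.median(rb[:,2]))
    gb=P[(P[:,2]>4)&(P[:,2]<9)&(P[:,0]>530)&(P[:,0]<800)&(P[:,1]>-110)&(P[:,1]<250)]
    if len(gb)>20: print('gbase',len(gb),cv2.minAreaRect(gb[:,:2].astype(np.float32)),np.median(gb[:,2]))
    for q in ['ball_tip','paddle_toggle','ball_switch','paddle_switch']:
        m=np.load(f'{n}0_{q}.npy');Q=cloud(ci,d,m);print(q,[np.round(np.median(Q[k],0)) for k in [Q[:,2]>60,(Q[:,2]>20)&(Q[:,2]<40)] if k.any()])
E
```

```text
top
bench -0.032685185221907886 26277
rodall 546 c [ 475.4 -277.1  122.1] dir [ 0.9983 -0.0585] ang -3.3535954513818456 range -90.83620844269156 138.16691737999327 z [114.98563691 123.14297434 127.0505307 ] std 4.518559342607126
handle 397 c [ 441.9 -275.4  123.4] dir [ 0.9985 -0.0556] ang -3.188517768327752 range -57.35270627485988 56.52209775621269 z [114.95213672 124.20529331 127.40175997] std 5.935618363306127
shaft 126 c [ 566.9 -282.7  117.9] dir [ 0.9984 -0.0569] ang -3.259679746958966 range -46.78830438320149 46.438705660386375 z [114.94177194 117.98378795 120.91991131] std 2.351224288542459
end 40 [ 605.31609693 -295.26833298   31.0959178 ] [ 612.11410518 -274.19209827   96.33712773]
bead 275 c [599.5  67.3 102. ] dir [0.159  0.9873] ang 80.8530180719188 range -119.60063908639746 119.85051053955893 z [ 98.53867321 102.03617486 105.16347593] std 2.0377334044580753
restbase 1035 ((440.1747131347656, -270.1326599121094), (196.3614501953125, 136.0269775390625), 0.2056187242269516) 7.933930256866688
gbase 3082 ((663.3065795898438, 70.76237487792969), (355.24212646484375, 264.8250
[... 980 characters left out ...]
9.32585717]
bead 223 c [603.1  84.1 101.2] dir [0.1561 0.9877] ang 81.02176281201949 range -132.82289659312195 108.7568898901335 z [ 97.94663402 101.43436    104.09876671] std 1.9992156320183898
restbase 516 ((450.98468017578125, -268.7328796386719), (163.46351623535156, 91.18904876708984), 1.8637539148330688) 7.089362284053891
gbase 2617 ((654.0089111328125, 85.79541778564453), (359.2336730957031, 222.8550567626953), 74.32859802246094) 5.688894585757225
ball_tip [array([699., 101.,  82.]), array([684., 106.,  30.])]
paddle_toggle [array([699., 101.,  82.])]
ball_switch [array([686.,  21.,  85.]), array([671.,  28.,  31.])]
paddle_switch [array([699., 101.,  80.]), array([684., 106.,  30.])]
```

Call:
step_arm:
  plan:
    - {"translation":[0.024,0.022,0.005],"twist":-0.06}
    - {"translation":[0.026,0.024,0.005],"twist":-0.066}
    - {"translation":[0.026,0.024,0.005],"twist":-0.066}
    - {"translation":[0.026,0.024,0.005],"twist":-0.066}
    - {"translation":[0.026,0.024,0.0],"twist":-0.066}
    - {"translation":[0.026,0.024,0.0],"twist":-0.066}
    - {"translation":[0.026,0.024,0.0],"twist":-0.066}
    - {"translation":[0.026,0.024,0.0],"twist":-0.066}
    - {"translation":[0,0,0],"twist":0}
    - {"translation":[0,0,0],"twist":0}

```text
clock: 1.73
tool_pos: [449.5, -269.6, 252.0]
ee_rot: [0.0, 0.999, -0.043, 0.001]
force: [-1.0, 0.3, 0.3]
width: 85.5
```

```bash
cat >> h.py <<'E'
def look(tag):
    s=manip.read_state();ci=manip.camera_info('wrist');im,d=manip.snapshot('wrist')
    cv2.imwrite(f'pics/{tag}.png',im);np.savez(f'{tag}.npz',im=im,d=d,ci=np.array(ci,dtype=object),allow_pickle=True)
    return s,ci,im,d
def yaw(s):
    w,x,y,z=s['ee_rot'];return np.degrees(2*np.arctan2(y,x))  # tool x heading
def line(Q,name):
    for _ in range(6):
        c=Q.mean(0);u,s,v=np.linalg.svd(Q[:,:2]-c[:2],full_matrices=False)
        dr=v[0]*np.sign(v[0][np.argmax(abs(v[0]))]); r=(Q[:,:2]-c[:2])@v[1]
        k=abs(r)<2.5*r.std()+.5
        if k.all():break
        Q=Q[k]
    t=(Q[:,:2]-c[:2])@dr
    print(name,len(Q),'c',np.round(c,1),'ang',np.round(np.degrees(np.arctan2(dr[1],dr[0])),2),'ends',np.round(c[:2]+t.min()*dr,1),np.round(c[:2]+t.max()*dr,1),'z',np.round(np.percentile(Q[:,2],[5,50,95]),1),'std',r.std())
    return c,dr
E
python3 - <<'E'
from h import *
s,ci,im,d=look('w1');print(s['tool_pos'],yaw(s),s['clock'],ci['position'],rot(ci))
P=cloud(ci,d,np.ones_like(d,bool))
h=P[(P[:,2]>110)&(P[:,2]<132)&(P[:,0]>350)&(P[:,0]<700)&(P[:,1]<-200)&(P[:,1]>-340)]
line(h,'all');line(h[(h[:,0]<480)],'handle');line(h[(h[:,0]>520)],'shaft')
print('bench',np.median(P[abs(P[:,2])<4][:,2]))
E
```

```text
[ 449.48157823 -269.5925708   252.04258971] -4.9070641806714805 1.7333 [ 513.49835765 -276.57339165  395.42340641] [[-8.54238019e-02 -9.62909131e-01 -2.55946830e-01]
 [-9.96344460e-01  8.27376592e-02  2.12649023e-02]
 [ 7.00273055e-04  2.56827735e-01 -9.66456944e-01]]
all 2688 c [ 490.2 -280.4  123. ] ang -3.09 ends [ 384.1 -274.7] [ 613.6 -287.1] z [117.5 124.8 126.5] std 3.912244638013333
handle 1307 c [ 434.  -277.4  125.3] ang -3.26 ends [ 384.1 -274.5] [ 480.2 -280. ] z [123.4 125.5 126.7] std 4.828893860613098
shaft 855 c [ 568.3 -284.7  118.8] ang -3.02 ends [ 519.8 -282.1] [ 613.6 -287. ] z [116.6 118.9 120.5] std 2.310120458310004
bench 0.854495198082958
```

View pics/w1.png

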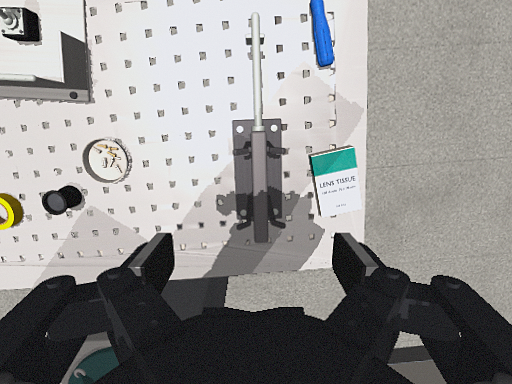

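The wrist view shows the handle at (262,190), the shaft running to (255,15), and the jaws straddling its line. The measured handle top is z≈125, which matches the given 105+20.

Call:
step_arm:
  plan:
    - {"translation":[-0.003,-0.007,-0.02],"twist":0.031}
    - {"translation":[0,0,-0.03]}
    - {"translation":[0,0,-0.03]}
    - {"translation":[0,0,0]}
    - {"translation":[0,0,0]}

```text
invalid input
```

```bash
python3 - <<'E'
from h import *
s,ci,im,d=look('w2');print(s['tool_pos'],yaw(s),s['clock'])
P=cloud(ci,d,np.ones_like(d,bool))
h=P[(P[:,2]>110)&(P[:,2]<132)&(P[:,0]>350)&(P[:,0]<700)&(P[:,1]<-240)&(P[:,1]>-310)]
line(h,'all');line(h[(h[:,0]<495)&(h[:,2]>121)],'handle');line(h[(h[:,0]>520)],'shaft')
print('bench',np.median(P[abs(P[:,2])<4][:,2]))
E
```

```text
[ 449.2652981  -269.82647645  252.0408104 ] -4.937978132372564 1.7833
all 2683 c [ 489.9 -280.4  123. ] ang -3.09 ends [ 384.7 -274.7] [ 613.5 -287.1] z [117.5 124.7 126.6] std 3.915164966084753
handle 1521 c [ 443.1 -277.9  125.4] ang -3.27 ends [ 384.7 -274.6] [ 495.  -280.9] z [123.7 125.5 126.8] std 4.769043554473406
shaft 851 c [ 568.1 -284.6  118.8] ang -3.07 ends [ 520.4 -282.1] [ 613.5 -287.1] z [116.6 119.  120.5] std 2.2984868451179774
bench 0.8617852946437665
```

View pics/w2.png

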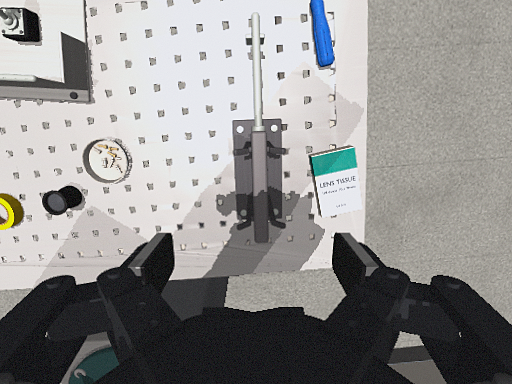

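The move was refused because twist is needed in every row, so the picture is unchanged.

Call:
step_arm:
  plan:
    - {"translation":[-0.003,-0.008,-0.02],"twist":0.031}
    - {"translation":[0,0,-0.03],"twist":0}
    - {"translation":[0,0,-0.03],"twist":0}
    - {"translation":[0,0,0],"twist":0}
    - {"translation":[0,0,0],"twist":0}

```text
clock: 2.25
tool_pos: [442.2, -283.6, 171.4]
ee_rot: [0.002, 1.0, -0.029, 0.002]
force: [1.2, -0.4, 0.4]
width: 85.3
```

```bash
python3 - <<'E'
from h import *
s,ci,im,d=look('w3');print(s['tool_pos'],yaw(s),s['clock'])
P=cloud(ci,d,np.ones_like(d,bool))
h=P[(P[:,2]>110)&(P[:,2]<132)&(P[:,0]>350)&(P[:,0]<700)&(P[:,1]<-240)&(P[:,1]>-310)]
line(h,'all');line(h[(h[:,0]<495)&(h[:,2]>121)],'handle');line(h[(h[:,0]>520)],'shaft')
print('bench',np.median(P[abs(P[:,2])<4][:,2]))
E
```

```text
[ 442.23572604 -283.58671001  171.38201165] -3.304932739363898 2.25
all 4678 c [ 479.9 -280.1  123.4] ang -3.13 ends [ 385.  -274.9] [ 585.7 -285.9] z [117.8 125.  126.5] std 3.9910020485072244
handle 2887 c [ 444.7 -278.1  125.3] ang -3.25 ends [ 385.  -274.7] [ 495.2 -281. ] z [123.8 125.5 126.6] std 5.054075773159633
shaft 1170 c [ 553.2 -284.1  118.8] ang -3.22 ends [ 520.  -282.2] [ 585.7 -285.9] z [116.7 118.9 120.4] std 2.223539072742635
bench 0.8751586510459219
```

View pics/w3.png

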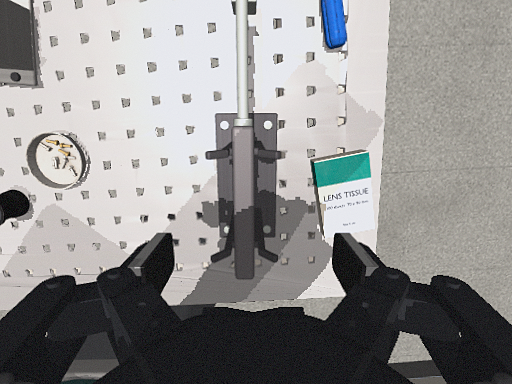

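Call:
step_arm:
  plan:
    - {"translation":[0.004,0.0055,-0.01],"twist":0}
    - {"translation":[0,0,0],"twist":0}
    - {"translation":[0,0,-0.02],"twist":0}
    - {"translation":[0,0,-0.02],"twist":0}
    - {"translation":[0,0,0],"twist":0}

```text
clock: 2.72
tool_pos: [449.0, -280.4, 125.7]
ee_rot: [0.005, 1.0, -0.029, 0.005]
force: [0.5, -0.1, -0.3]
width: 85.6
```

Call:
step_arm:
  plan:
    - {"translation":[-0.003,0.002,-0.01],"twist":0}
    - {"translation":[0,0,-0.015],"twist":0}
    - {"translation":[0,0,0],"twist":0}
    - {"translation":[0,0,0],"twist":0}

```text
clock: 3.05
tool_pos: [447.9, -279.4, 104.9]
ee_rot: [0.006, 1.0, -0.029, 0.007]
force: [0.5, -0.1, 0.5]
width: 85.0
```

```bash
python3 - <<'E'
from h import *
s,ci,im,d=look('w4');print(s['tool_pos'],yaw(s),s['clock'],rot(ci)[:,2])
E
```

```text
[ 447.93396532 -279.38993473  104.94138644] -3.295688661735387 3.05 [-0.24406385  0.00233131 -0.96975636]
```

View pics/w4.png

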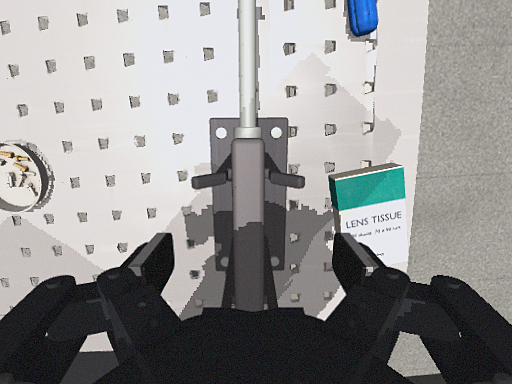

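Call:
step_arm:
  plan:
    - {"translation":[-0.001,0.001,-0.009],"twist":0}
    - {"translation":[0,0,0],"twist":0}

```text
clock: 3.27
tool_pos: [447.9, -279.1, 97.5]
ee_rot: [0.007, 1.0, -0.029, 0.008]
force: [-0.1, 0.2, -0.3]
width: 85.3
```

Call:
step_arm:
  plan:
    - {"translation":[0,0,0],"twist":0}
    - {"translation":[0,0,0],"twist":0}
    - {"translation":[0,0,0],"twist":0}
    - {"translation":[0,0,0],"twist":0}
    - {"translation":[0,0,0],"twist":0}
    - {"translation":[0,0,0],"twist":0}
    - {"translation":[0,0,0],"twist":0}
    - {"translation":[0,0,0],"twist":0}
    - {"translation":[0,0,0],"twist":0}
    - {"translation":[0,0,0],"twist":0}
  grip: 0.0
  squeeze: 90

```text
clock: 4.1
tool_pos: [448.5, -279.5, 99.1]
ee_rot: [0.008, 1.0, -0.029, 0.009]
force: [0.3, 0.0, -0.2]
width: 14.4
```

Call:
step_arm:
  plan:
    - {"translation":[0,0,0.03],"twist":0}
    - {"translation":[0,0,0.04],"twist":0}
    - {"translation":[0,0,0.04],"twist":0}
    - {"translation":[0,0,0.02],"twist":0}
    - {"translation":[0,0,0],"twist":0}

```text
clock: 4.52
tool_pos: [445.7, -277.2, 232.1]
ee_rot: [0.005, 1.0, -0.029, 0.006]
force: [0.9, -0.7, -2.5]
width: 14.6
```

```bash
python3 - <<'E'
from h import *
s,ci,im,d=look('w5');print(s['tool_pos'],yaw(s),s['clock'],s['force'],s['ft_torque'],s['width'],s['ee_rot'])
for n in['top','scene']:
    ci2=manip.camera_info(n);a,dd=manip.snapshot(n);np.savez(f'{n}1.npz',im=a,d=dd);cv2.imwrite(f'pics/{n}1.png',a)
    P=cloud(ci2,dd,np.ones_like(dd,bool))
    h=P[(P[:,2]>150)&(P[:,2]<238)&(P[:,0]>520)&(P[:,0]<640)&(P[:,1]<-240)&(P[:,1]>-320)]
    line(h[h[:,2]>195],'shaft'); e=h[h[:,2]<180]; print(len(e),e.min(0),e.max(0))
    for lo in range(520,620,20):
        k=(h[:,0]>lo)&(h[:,0]<lo+20)&(h[:,2]>195); print(lo,np.round(np.median(h[k],0),1))
a=cv2.imread('pics/w5.png');b=cv2.imread('pics/scene1.png')
cv2.imwrite('pics/c1.png',np.hstack([cv2.resize(a,(400,300)),cv2.resize(b[60:240,130:370],(400,300))]))
E
```

```text
[ 445.71421814 -277.24507711  232.12432849] -3.2879887838064623 4.5167 [ 0.86508046 -0.70982414 -2.48479058] [ 0.02148547 -0.01751065  0.04346504] 14.592326659879147 [ 0.0053077   0.9995539  -0.02868819  0.0063891 ]
shaft 24 c [ 605.2 -283.8  215. ] ang 27.5 ends [ 602.  -285.5] [ 608.5 -282.1] z [199.2 215.4 232.5] std 0.9040045917223543
19 [ 602.57095593 -297.61556865  162.93762486] [ 608.82077046 -274.97825441  179.79643099]
520 [nan nan nan]
540 [nan nan nan]
560 [nan nan nan]
580 [nan nan nan]
600 [ 605.1 -283.4  215.4]
shaft 37 c [ 606.1 -281.4  217. ] ang -0.3 ends [ 548.9 -281.1] [ 612.2 -281.5] z [199.1 217.8 236.2] std 2.3861765876251435
18 [ 604.80151999 -286.64707696  156.62865324] [ 610.62896341 -271.9340373   178.76052335]
520 [nan nan nan]
540 [ 548.9 -281.3  237.6]
560 [nan nan nan]
580 [nan nan nan]
600 [ 608.2 -281.2  216.8]
  return _methods._mean(a, axis=axis, dtype=dtype,
  ret = um.true_divide(
```

View pics/c1.png

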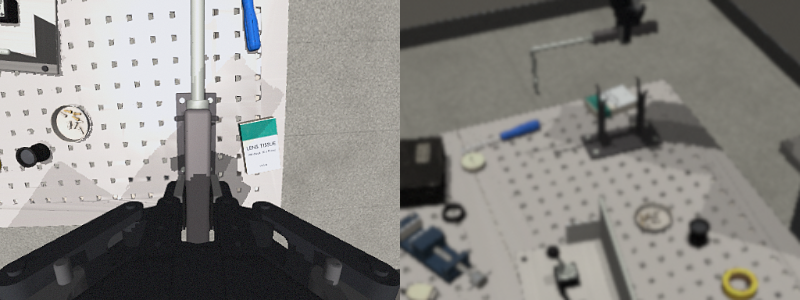

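```bash
python3 - <<'E'
from h import *
z=np.load('w5.npz',allow_pickle=True);d=z['d'];ci=manip.camera_info('wrist')
P=cloud(ci,d,np.ones_like(d,bool))
h=P[(P[:,2]>235)&(P[:,2]<280)&(P[:,0]>465)&(P[:,0]<640)&(abs(P[:,1]+280)<25)]
for lo in range(460,620,15):
    k=(h[:,0]>lo)&(h[:,0]<lo+15)
    if k.any():print('w',lo,np.round(np.median(h[k],0),1),np.round(np.percentile(h[k][:,2],90),1))
for n in['top','scene']:
    ci=manip.camera_info(n);d=np.load(n+'1.npz')['d'];P=cloud(ci,d,np.ones_like(d,bool))
    h=P[(P[:,2]>140)&(P[:,2]<280)&(P[:,0]>500)&(P[:,0]<640)&(abs(P[:,1]+280)<25)]
    for lo in range(500,620,15):
        k=(h[:,0]>lo)&(h[:,0]<lo+15)&(h[:,2]>240)
        if k.any():print(n,lo,np.round(np.median(h[k],0),1))
    e=h[h[:,2]<200];print(np.round(np.percentile(e,[0,50,100],axis=0)))
E
```

```text
w 460 [ 470.1 -279.   253.6] 254.5
w 475 [ 482.6 -279.7  253.5] 254.4
w 490 [ 497.3 -280.5  252.9] 254.0
w 505 [ 512.  -281.2  246.9] 248.9
w 520 [ 527.6 -282.3  246.5] 247.6
w 535 [ 542.6 -283.   246.3] 247.5
w 550 [ 554.4 -283.6  246.3] 247.4
top 500 [ 506.2 -279.8  250.1]
top 515 [ 523.4 -281.6  248.8]
top 530 [ 538.  -281.6  248.7]
top 545 [ 552.9 -282.   248.6]
top 560 [ 567.9 -282.6  248.5]
top 575 [ 582.8 -284.   248.8]
top 590 [ 598.  -285.7  248.4]
top 605 [ 607.3 -284.8  248.4]
[[ 603. -298.  163.]
 [ 605. -282.  182.]
 [ 609. -275.  199.]]
scene 500 [ 507.  -275.2  246.3]
scene 515 [ 523.1 -275.5  244.5]
scene 530 [ 538.4 -276.8  245.2]
scene 545 [ 553.7 -279.   244.3]
scene 560 [ 568.1 -280.3  244. ]
scene 575 [ 583.9 -280.4  244. ]
scene 590 [ 596.7 -281.4  244.8]
scene 605 [ 609.1 -280.6  243.8]
[[ 602. -288.  157.]
 [ 608. -277.  179.]
 [ 611. -272.  195.]]
```

The rod is level in the grip. I'll carry it high to stage behind the ball.

Call:
step_arm:
  plan:
    - {"translation":[0.008,0.025,0],"twist":-0.01}
    - {"translation":[0.013,0.036,0],"twist":-0.011}
    - {"translation":[0.013,0.036,0],"twist":-0.011}
    - {"translation":[0.013,0.036,0],"twist":-0.011}
    - {"translation":[0.013,0.036,0],"twist":-0.011}
    - {"translation":[0.013,0.036,0],"twist":-0.011}
    - {"translation":[0.013,0.036,0],"twist":-0.011}
    - {"translation":[0.013,0.036,0],"twist":-0.011}
    - {"translation":[0.012,0.034,0],"twist":-0.011}
    - {"translation":[0,0,0],"twist":0}

```text
clock: 5.5
tool_pos: [546.9, 23.4, 207.5]
ee_rot: [-0.011, 0.998, -0.057, -0.009]
force: [0.5, -1.2, -2.5]
width: 14.1
```

```bash
python3 - <<'E'
from h import *
s,ci,im,d=look('w6');print(s['tool_pos'],yaw(s),s['clock'],s['ee_rot'])
np.save('w6pose.npy',np.array([ci],dtype=object))
P=cloud(ci,d,np.ones_like(d,bool))
line(P[(P[:,2]>96)&(P[:,2]<108)&(P[:,0]>540)&(P[:,0]<660)&(P[:,1]>-90)&(P[:,1]<220)],'bead')
line(P[(P[:,2]>240)&(P[:,2]<280)&(P[:,0]>600)],'shaft')
for q in['ball_tip','paddle_toggle','rod_end']:
    for r in manip.masks_of('wrist',q)[:2]:
        Q=cloud(ci,d,r['pixels']);print(q,r['score'],np.round(r['uv']),np.round(np.percentile(Q,[5,50,95],axis=0)))
ci=manip.camera_info('top');a,dd=manip.snapshot('top');cv2.imwrite('pics/top2.png',a);np.savez('top2.npz',d=dd)
ci=manip.camera_info('scene');b,dd=manip.snapshot('scene');cv2.imwrite('pics/scene2.png',b);np.savez('scene2.npz',d=dd)
cv2.imwrite('pics/c2.png',np.hstack([cv2.resize(a[100:220,160:320],(400,300)),cv2.resize(b[140:320,130:370],(400,300))]))
E
```

```text
[546.91709245  23.3554493  207.52385012] -6.516335251667565 5.5 [-0.01064515  0.99828803 -0.05682967 -0.00883662]
bead 1695 c [601.1  71.9 102.9] ang 80.9 ends [581.4 -50.7] [619.3 185.7] z [101.  103.  104.4] std 2.0004995271504167h.py:29: RuntimeWarning: Mean of empty slice.
  c=Q.mean(0);u,s,v=np.linalg.svd(Q[:,:2]-c[:2],full_matrices=False)
  ret = um.true_divide(
Traceback (most recent call last):
  File "h.py", line 30, in line
    dr=v[0]*np.sign(v[0][np.argmax(abs(v[0]))]); r=(Q[:,:2]-c[:2])@v[1]
       ~^^^
IndexError: index 0 is out of bounds for axis 0 with size 0
```

View pics/w6.png

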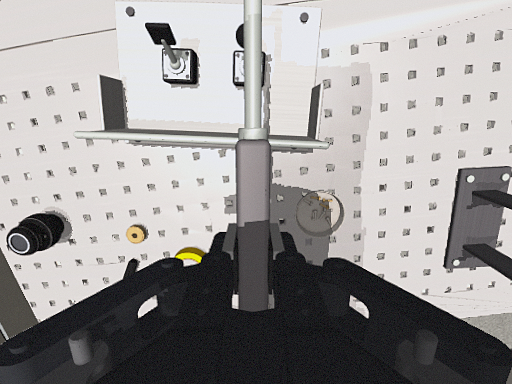

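The wrist view shows the shaft at column ~252. The ball is peeking out at (240,35) on its left, and the paddle is at (160,33), well clear.

```bash
python3 - <<'E'
from h import *
ims=[]
for n in['top','scene']:
    ci=manip.camera_info(n);a,d=manip.snapshot(n);cv2.imwrite(f'pics/{n}2.png',a);np.savez(n+'2.npz',d=d);ims.append(a)
    P=cloud(ci,d,np.ones_like(d,bool))
    h=P[(P[:,2]>195)&(P[:,2]<240)&(P[:,0]>620)&(P[:,0]<740)&(abs(P[:,1]-20)<60)]
    if len(h)>5: line(h,n+' shaft')
    e=P[(P[:,2]>105)&(P[:,2]<185)&(P[:,0]>660)&(P[:,0]<760)&(abs(P[:,1]-20)<60)]
    print('end',len(e),np.round(np.percentile(e,[0,50,100],axis=0),1) if len(e) else '')
    b=P[(P[:,2]>68)&(P[:,2]<100)&(P[:,0]>650)&(P[:,0]<740)&(P[:,1]>-20)&(P[:,1]<60)]
    print('ball',len(b),np.round(np.percentile(b,[0,50,100],axis=0),1) if len(b) else '')
    b=P[(P[:,2]>68)&(P[:,2]<100)&(P[:,0]>650)&(P[:,0]<740)&(P[:,1]>60)&(P[:,1]<130)]
    print('paddle',len(b),np.round(np.percentile(b,[0,50,100],axis=0),1) if len(b) else '')
a,b=ims
cv2.imwrite('pics/c2.png',np.hstack([cv2.resize(a[100:220,160:320],(400,300)),cv2.resize(b[140:320,130:370],(400,300))]))
print(manip.read_state()['tool_pos'])
E
```

```text
end 0 
ball 0 
paddle 0 
scene shaft 152 c [671.4   9.9 218.2] ang -6.0 ends [620.5  15.2] [710.7   5.7] z [203.  219.8 224.2] std 1.9700522127515365
end 52 [[701.7   4.7 134.1]
 [706.6   8.6 161.3]
 [710.   19.5 184.9]]
ball 58 [[676.6  10.   71.9]
 [687.1  22.2  85.2]
 [696.4  28.4  90.8]]
paddle 40 [[691.8  85.2  69.7]
 [700.1  99.2  84. ]
 [705.6 108.1  91.5]]
[545.8423584   20.33531695 208.38414393]
```

View pics/c2.png

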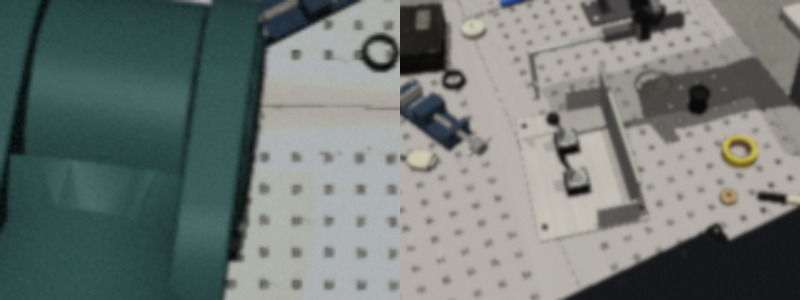

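Call:
step_arm:
  plan:
    - {"translation":[0.013,0.014,0.0],"twist":-0.048}
    - {"translation":[0,0,0],"twist":0}

```text
clock: 5.82
tool_pos: [556.0, 12.8, 207.9]
ee_rot: [-0.018, 0.997, -0.071, -0.009]
force: [-0.5, 0.1, -2.0]
width: 14.9
```

```bash
cat > chk.py <<'E'
from h import *
import sys
n='scene';ci=manip.camera_info(n);a,d=manip.snapshot(n);t=sys.argv[1];cv2.imwrite(f'pics/{t}.png',cv2.resize(a[170:270,180:300],(720,600),interpolation=cv2.INTER_CUBIC))
s=manip.read_state();y=np.radians(yaw(s));print('tcp',np.round(s['tool_pos'],1),'yaw',np.degrees(y),'t',s['clock'],'F',np.round(s['force'],1),np.round(s['ee_rot'],3),s['width'])
e=s['tool_pos'][:2]+162*np.array([np.cos(y),np.sin(y)])
G=np.array([600.4,67.5]);g=np.radians(-9.1);X=np.array([np.cos(g),np.sin(g)]);Y=np.array([-np.sin(g),np.cos(g)])
print('end in guard',(e-G)@X,(e-G)@Y,'z',s['tool_pos'][2]-57.5)
P=cloud(ci,d,np.ones_like(d,bool));P=P-np.array([1.5,4,0])
Q=np.c_[(P[:,:2]-G)@X,(P[:,:2]-G)@Y,P[:,2]]
sh=Q[(Q[:,2]>s['tool_pos'][2]-3)&(Q[:,2]<s['tool_pos'][2]+30)&(Q[:,0]>20)&(Q[:,0]<150)&(abs(Q[:,1]+40)<40)]
if len(sh)>4: line(sh,'shaft(g)')
for nm,k in [('tall(g)',(Q[:,0]>20)&(Q[:,0]<150)&(abs(Q[:,1]+40)<30)&(Q[:,2]>65)&(Q[:,2]<s['tool_pos'][2]-5)),('paddle(g)',(Q[:,0]>20)&(Q[:,0]<150)&(abs(Q[:,1]-40)<25)&(Q[:,2]>65)&(Q[:,2]<100))]:
    b=Q[k];print(nm,len(b))
    if len(b)<1:continue
    for lo in range(65,int(b[:,2].max())+1,10):
        c=b[(b[:,2]>=lo)&(b[:,2]<lo+10)]
        if len(c):print(lo,len(c),'x',np.round(np.sort(c[:,0]),0).tolist()[::max(1,len(c)//14)],'y',np.round([c[:,1].min(),c[:,1].max()],0))
E
python3 chk.py c3
```

```text
tcp [555.1  13.  208. ] yaw -8.051564407745088 t 5.8667 F [ 0.2  0.9 -1.3] [-0.017  0.997 -0.07  -0.009] 14.622681901849088
end in guard 125.88218904944863 -57.964743024732826 z 150.46903364775233
shaft(g) 181 c [ 75.7 -59.7 220.2] ang 0.83 ends [ 20.2 -60.5] [129.7 -58.9] z [211.9 220.6 225.9] std 2.311153656417622
tall(g) 130
65 4 x [84.0, 84.0, 92.0, 95.0] y [-38. -32.]
75 26 x [82.0, 83.0, 84.0, 84.0, 84.0, 87.0, 87.0, 87.0, 88.0, 89.0, 89.0, 90.0, 92.0, 92.0, 92.0, 94.0, 95.0, 95.0, 96.0, 97.0, 97.0, 99.0, 99.0, 100.0, 101.0, 102.0] y [-41. -29.]
85 30 x [85.0, 86.0, 87.0, 88.0, 89.0, 91.0, 92.0, 92.0, 93.0, 94.0, 95.0, 96.0, 98.0, 99.0, 100.0] y [-45. -31.]
135 8 x [121.0, 121.0, 123.0, 123.0, 123.0, 125.0, 125.0, 126.0] y [-57. -45.]
145 8 x [122.0, 122.0, 123.0, 124.0, 125.0, 125.0, 126.0, 128.0] y [-58. -46.]
155 17 x [120.0, 121.0, 121.0, 122.0, 122.0, 122.0, 123.0, 124.0, 124.0, 124.0, 125.0, 125.0, 126.0, 126.0, 127.0, 127.0, 127.0] y [-60. -47.]
165 9 x [121.0, 122.0, 122.0, 124.0, 124.0, 125.0, 127.0, 127.0, 128.0] y [-59. -54.]
175 11 x [121.0, 123.0, 123.0, 124.0, 125.0, 126.0, 126.0, 126.0, 127.0, 128.0, 128.0] y [-60. -55.]
185 9 x [122.0, 122.0, 123.0, 123.0, 125.0, 125.0, 127.0, 127.0, 129.0] y [-60. -54.]
195 8 x [122.0, 124.0, 124.0, 124.0, 126.0, 127.0, 128.0, 129.0] y [-60. -56.]
paddle(g) 42
65 11 x [83.0, 85.0, 85.0, 86.0, 87.0, 87.0, 87.0, 87.0, 88.0, 88.0, 90.0] y [34. 51.]
75 13 x [88.0, 89.0, 89.0, 90.0, 90.0, 90.0, 91.0, 91.0, 91.0, 92.0, 92.0, 92.0, 95.0] y [33. 51.]
85 18 x [92.0, 93.0, 94.0, 94.0, 94.0, 94.0, 95.0, 95.0, 95.0, 96.0, 96.0, 96.0, 97.0, 97.0, 97.0, 97.0, 98.0, 98.0] y [31. 51.]
```

View pics/c3.png

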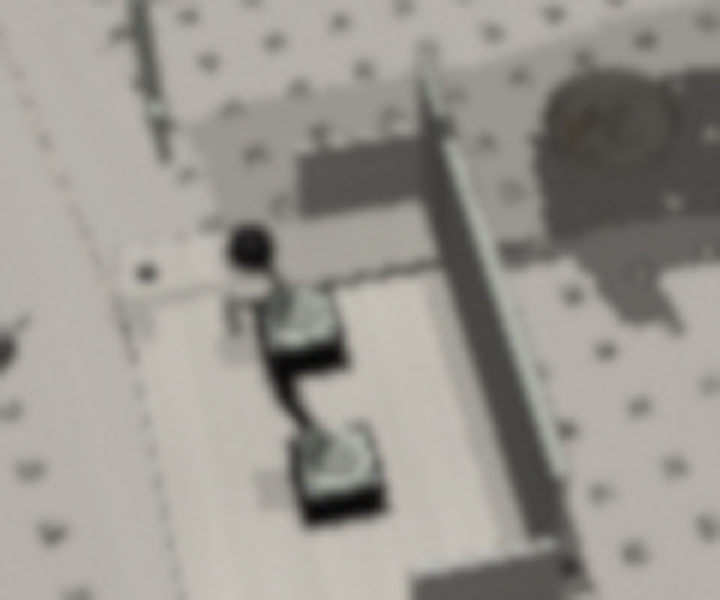

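Call:
step_arm:
  plan:
    - {"translation":[0.002,0.009,0.0],"twist":-0.01}
    - {"translation":[0.001,0.009,0.0],"twist":-0.005}
    - {"translation":[0,0,0],"twist":0}

```text
clock: 6.12
tool_pos: [556.1, 16.6, 207.9]
ee_rot: [-0.023, 0.997, -0.07, -0.009]
force: [-0.1, -0.3, -1.8]
width: 14.2
```

```bash
python3 chk.py c4 | head -4
```

```text
tcp [556.1  16.4 208. ] yaw -7.99311833406716 t 6.1667 F [ 1.2  0.2 -1.5] [-0.023  0.997 -0.07  -0.009] 14.200313727937516
end in guard 126.29584668659018 -54.29991452823572 z 150.45409708855072
shaft(g) 174 c [ 73.9 -55.8 220.6] ang 1.31 ends [ 20.1 -57. ] [129.5 -54.5] z [215.6 220.8 225.4] std 2.3302371570302642
tall(g) 129
```

```bash
python3 - <<'E'
from h import *
s=manip.read_state();print(np.round(s['q'],3),np.round(s['joint_vel'],3),np.round(s['effort'],1),s['ft_torque'])
E
```

```text
[-0.14   0.336 -0.006  1.249  0.044  3.141] [ 0.003  0.001 -0.    -0.    -0.005  0.001] [  0.5 -71.   38.6   0.3   0.3  -0. ] [-0.05990024  0.02703089 -0.00161052]
```

Joint 6 is at its limit (3.14), so this grasp can't reach guard-parallel yaw (-9°). A yaw of about +2.5° needs less of joint 6. The rod would then stand about 12° oblique to the pull direction, which is fine with a 22 mm wide end, so I'll turn back that way.

Call:
step_arm:
  plan:
    - {"translation":[0,-0.008,0.0],"twist":0.07}
    - {"translation":[0,-0.008,0.0],"twist":0.07}
    - {"translation":[0,-0.004,0.0],"twist":0.05}
    - {"translation":[0,0,0],"twist":0}

```text
clock: 6.5
tool_pos: [555.6, -3.9, 208.4]
ee_rot: [-0.022, 0.999, 0.03, -0.011]
force: [0.3, -0.7, -1.9]
width: 14.3
```

```bash
python3 - <<'E'
t=open('chk.py').read()
t=t.replace("e=s['tool_pos'][:2]+162*np.array([np.cos(y),np.sin(y)])","""from scipy.spatial.transform import Rotation as Ro
q=s['ee_rot'];Rm=Ro.from_quat([q[1],q[2],q[3],q[0]]).as_matrix();E=s['tool_pos']+Rm@np.array([162,0,57.5]);e=E[:2];print('q6',s['q'][5],'toolz',Rm[:,2])""").replace("s['tool_pos'][2]-57.5)","E[2])")
open('chk.py','w').write(t)
E
python3 chk.py c5 | head -5
```

```text
tcp [555.6  -3.6 208.4] yaw 3.245441430972905 t 6.55 F [-1.   0.4 -1.1] [-0.022  0.999  0.028 -0.011] 14.576319057395931
q6 2.9114545444514888 toolz [-0.02224812  0.04254437 -0.99884683]
end in guard 123.56981796265194 -40.36630604437087 z 147.77911552880306
shaft(g) 180 c [ 74.8 -54.2 220.8] ang 12.59 ends [ 20.  -66.5] [127.6 -42.5] z [213.4 221.3 226.4] std 2.2577562387238372
tall(g) 138
```

Call:
step_arm:
  plan:
    - {"translation":[0.004,0,-0.015],"twist":0}
    - {"translation":[0,0,-0.015],"twist":0}
    - {"translation":[0,0,0],"twist":0}

```text
clock: 6.8
tool_pos: [560.0, -2.9, 178.5]
ee_rot: [-0.021, 0.999, 0.025, -0.009]
force: [-0.2, 0.2, -1.6]
width: 14.6
```

```bash
python3 chk.py c6
```

```text
tcp [560.4  -2.9 179.8] yaw 2.9132920041148616 t 6.85 F [ 0.7  1.2 -1.4] [-0.021  0.999  0.025 -0.009] 14.267894119310428
q6 2.9197754550875894 toolz [-0.0187491   0.0422339  -0.99893181]
end in guard 128.58526196339986 -39.8826328444553 z 119.64052422930479
shaft(g) 187 c [ 74.4 -54.5 191.8] ang 11.7 ends [ 20.5 -65.6] [132.3 -42.4] z [185.5 191.8 199.2] std 2.4937710858385675
tall(g) 136
65 5 x [84.0, 87.0, 92.0, 95.0, 99.0] y [-38. -31.]
75 23 x [82.0, 83.0, 83.0, 84.0, 84.0, 87.0, 87.0, 87.0, 89.0, 89.0, 91.0, 92.0, 92.0, 94.0, 95.0, 97.0, 97.0, 97.0, 98.0, 99.0, 101.0, 101.0, 102.0] y [-41. -29.]
85 32 x [85.0, 86.0, 87.0, 88.0, 89.0, 89.0, 90.0, 92.0, 92.0, 93.0, 94.0, 94.0, 96.0, 97.0, 98.0, 100.0] y [-45. -30.]
95 2 x [123.0, 126.0] y [-33. -32.]
105 10 x [123.0, 123.0, 125.0, 125.0, 126.0, 127.0, 127.0, 129.0, 129.0, 130.0] y [-51. -30.]
115 10 x [122.0, 122.0, 123.0, 124.0, 124.0, 125.0, 127.0, 127.0, 128.0, 128.0] y [-39. -31.]
125 15 x [123.0, 123.0, 124.0, 125.0, 125.0, 126.0, 126.0, 127.0, 127.0, 128.0, 128.0, 129.0, 130.0, 130.0, 131.0] y [-53. -29.]
135 11 x [124.0, 124.0, 124.0, 125.0, 126.0, 127.0, 127.0, 129.0, 129.0, 129.0, 131.0] y [-45. -37.]
145 9 x [126.0, 126.0, 126.0, 128.0, 128.0, 129.0, 130.0, 131.0, 131.0] y [-43. -39.]
155 10 x [125.0, 125.0, 125.0, 127.0, 127.0, 128.0, 129.0, 130.0, 130.0, 132.0] y [-42. -39.]
165 9 x [124.0, 126.0, 127.0, 127.0, 129.0, 129.0, 129.0, 131.0, 131.0] y [-43. -40.]
paddle(g) 42
65 11 x [84.0, 85.0, 85.0, 86.0, 87.0, 87.0, 87.0, 87.0, 88.0, 88.0, 90.0] y [31. 51.]
75 12 x [88.0, 89.0, 89.0, 90.0, 90.0, 90.0, 90.0, 91.0, 91.0, 92.0, 92.0, 95.0] y [33. 50.]
85 19 x [92.0, 92.0, 93.0, 93.0, 94.0, 94.0, 94.0, 95.0, 95.0, 95.0, 96.0, 96.0, 96.0, 97.0, 97.0, 97.0, 97.0, 98.0, 98.0] y [28. 52.]
```

Call:
step_arm:
  plan:
    - {"translation":[0,0,-0.02],"twist":0}
    - {"translation":[0,0,-0.02],"twist":0}
    - {"translation":[0,0,0],"twist":0}

```text
clock: 7.1
tool_pos: [561.4, -2.4, 141.8]
ee_rot: [-0.021, 0.999, 0.024, -0.007]
force: [-0.3, 0.0, -2.3]
width: 14.1
```

```bash
python3 chk.py c7
```

```text
tcp [562.   -2.5 143.5] yaw 2.763395733292656 t 7.15 F [-0.3  0.2 -0.3] [-0.021  0.999  0.024 -0.006] 14.69833602706803
q6 2.9237281591581223 toolz [-0.0131927   0.04149251 -0.99905171]
end in guard 130.54620566849982 -39.57404189962355 z 84.28077365689441
shaft(g) 176 c [ 75.2 -53.9 155.6] ang 11.23 ends [ 20.6 -64.7] [133.8 -42.3] z [149.  155.8 163.9] std 2.3178317768018943
tall(g) 131
65 11 x [84.0, 86.0, 87.0, 92.0, 94.0, 124.0, 126.0, 126.0, 126.0, 130.0, 131.0] y [-47. -29.]
75 36 x [82.0, 84.0, 85.0, 86.0, 89.0, 90.0, 92.0, 94.0, 96.0, 97.0, 99.0, 101.0, 101.0, 125.0, 128.0, 128.0, 129.0, 131.0] y [-41. -27.]
85 39 x [83.0, 85.0, 87.0, 88.0, 89.0, 90.0, 91.0, 92.0, 93.0, 94.0, 95.0, 96.0, 97.0, 98.0, 100.0, 124.0, 125.0, 127.0, 129.0, 131.0] y [-45. -29.]
95 14 x [124.0, 124.0, 125.0, 125.0, 126.0, 126.0, 127.0, 127.0, 128.0, 128.0, 129.0, 130.0, 130.0, 132.0] y [-44. -33.]
105 8 x [126.0, 127.0, 129.0, 129.0, 130.0, 131.0, 132.0, 132.0] y [-43. -38.]
115 10 x [125.0, 126.0, 126.0, 128.0, 128.0, 128.0, 129.0, 131.0, 131.0, 133.0] y [-43. -38.]
125 9 x [127.0, 127.0, 128.0, 130.0, 130.0, 131.0, 132.0, 132.0, 133.0] y [-42. -39.]
135 4 x [129.0, 130.0, 132.0, 133.0] y [-47. -39.]
paddle(g) 42
65 10 x [84.0, 85.0, 85.0, 86.0, 87.0, 87.0, 87.0, 88.0, 88.0, 90.0] y [32. 51.]
75 16 x [87.0, 88.0, 89.0, 89.0, 90.0, 90.0, 90.0, 91.0, 91.0, 91.0, 92.0, 92.0, 93.0, 94.0, 95.0, 97.0] y [32. 51.]
85 16 x [92.0, 93.0, 94.0, 94.0, 94.0, 95.0, 95.0, 95.0, 96.0, 96.0, 96.0, 96.0, 97.0, 97.0, 97.0, 98.0] y [28. 48.]
```

View pics/c7.png

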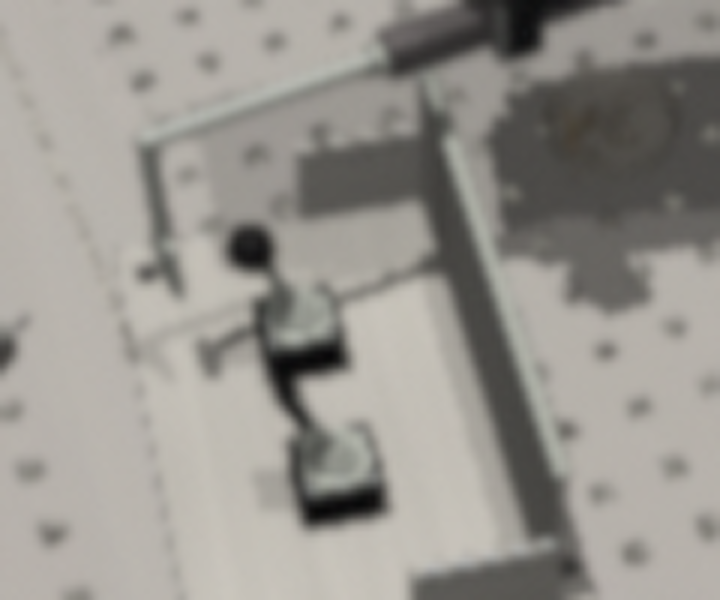

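The scene view shows the rod end hanging behind the ball: end at (165,265), ball at (250,248), shaft well above the screen. Next I'll pull along guard −x.

Call:
step_arm:
  plan:
    - {"translation":[-0.01,0.0016,-0.002],"twist":0}
    - {"translation":[-0.01,0.0016,0],"twist":0}
    - {"translation":[-0.01,0.0016,0],"twist":0}
    - {"translation":[-0.01,0.0016,0],"twist":0}

```text
clock: 7.48
tool_pos: [523.7, 4.0, 146.7]
ee_rot: [-0.02, 1.0, 0.023, -0.003]
force: [2.3, 0.3, -0.2]
width: 14.5
```

```bash
python3 chk.py c8|head -9
```

```text
tcp [521.8   4.4 146.9] yaw 2.688250794481844 t 7.5333 F [1.1 1.  0.3] [-0.021  1.     0.023 -0.003] 14.424151146741611
q6 2.9249866789216705 toolz [-0.00732369  0.04087914 -0.99913726]
end in guard 90.18299102740941 -39.33210600220049 z 88.5451879347325
shaft(g) 112 c [ 62.6 -48.9 160.6] ang 11.64 ends [ 21.3 -57.4] [ 95.6 -42.1] z [151.1 161.5 164.6] std 2.1146884122081233
tall(g) 126
65 2 x [73.0, 78.0] y [-39. -39.]
75 24 x [68.0, 71.0, 71.0, 74.0, 74.0, 76.0, 76.0, 79.0, 79.0, 82.0, 83.0, 84.0, 87.0, 87.0, 87.0, 89.0, 89.0, 90.0, 91.0, 91.0, 93.0, 93.0, 94.0, 94.0] y [-48. -30.]
85 50 x [67.0, 69.0, 70.0, 72.0, 73.0, 74.0, 76.0, 77.0, 78.0, 79.0, 80.0, 81.0, 82.0, 83.0, 85.0, 89.0, 91.0] y [-47. -28.]
95 16 x [88.0, 88.0, 88.0, 89.0, 89.0, 90.0, 91.0, 91.0, 92.0, 92.0, 92.0, 93.0, 94.0, 94.0, 95.0, 95.0] y [-50. -31.]
```

View pics/c8.png

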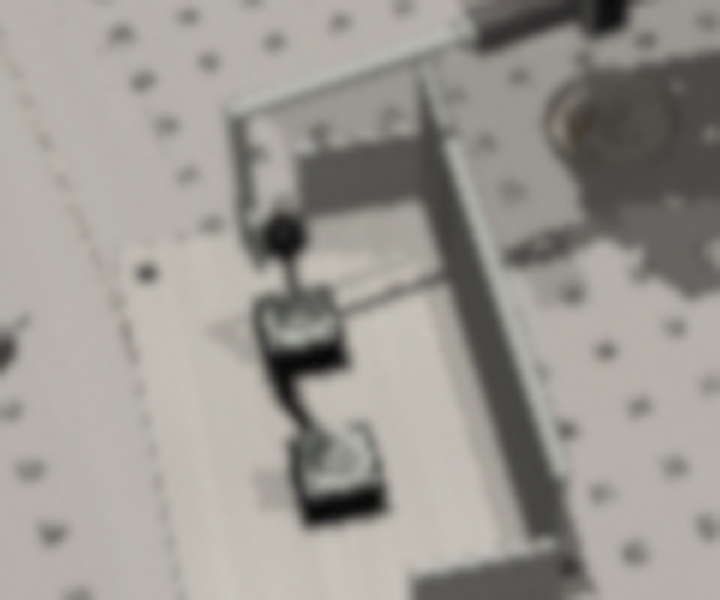

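The ball is now about upright at (285,235), with the rod end pressing behind it at (255,245). Continuing and lowering slightly.

Call:
step_arm:
  plan:
    - {"translation":[-0.008,0.0013,-0.004],"twist":0}
    - {"translation":[-0.008,0.0013,-0.003],"twist":0}
    - {"translation":[-0.006,0.001,-0.003],"twist":0}

```text
clock: 7.78
tool_pos: [499.7, 8.1, 139.3]
ee_rot: [-0.02, 1.0, 0.023, -0.0]
force: [6.9, -0.4, -4.4]
width: 14.7
```

```bash
python3 chk.py c9|head -9
```

```text
tcp [499.3   8.2 138.9] yaw 2.6802526265831945 t 7.8333 F [ 4.7 -0.1 -1.5] [-0.02   1.     0.023 -0.   ] 14.451836908727174
q6 2.9250275239966963 toolz [-0.00167148  0.04011941 -0.99919349]
end in guard 67.69848540053901 -39.16705460978893 z 81.5096164537962
shaft(g) 82 c [ 50.3 -46.2 152.7] ang 12.49 ends [ 20.4 -52.8] [ 71.2 -41.6] z [140.4 154.8 157.1] std 2.1485945558848445
tall(g) 123
65 10 x [58.0, 60.0, 60.0, 64.0, 66.0, 66.0, 68.0, 69.0, 69.0, 70.0] y [-51. -31.]
75 36 x [43.0, 44.0, 45.0, 48.0, 49.0, 50.0, 51.0, 53.0, 55.0, 56.0, 58.0, 58.0, 60.0, 63.0, 64.0, 66.0, 68.0, 70.0] y [-50. -29.]
85 38 x [45.0, 46.0, 48.0, 50.0, 51.0, 52.0, 53.0, 54.0, 55.0, 56.0, 57.0, 59.0, 63.0, 63.0, 66.0, 67.0, 68.0, 69.0, 70.0] y [-49. -30.]
95 13 x [63.0, 63.0, 64.0, 64.0, 65.0, 65.0, 66.0, 67.0, 67.0, 69.0, 69.0, 69.0, 70.0] y [-47. -31.]
```

View pics/c9.png

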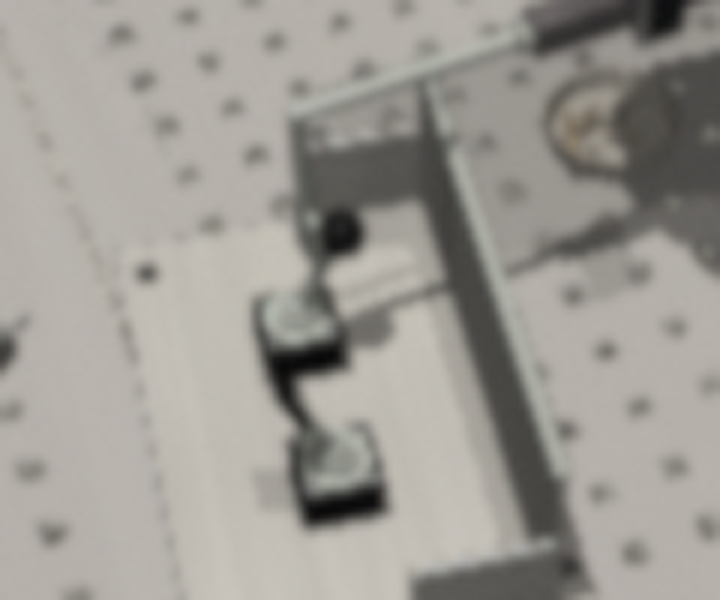

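Call:
step_arm:
  plan:
    - {"translation":[-0.002,0.0003,0],"twist":0}
    - {"translation":[-0.001,0,0],"twist":0}
    - {"translation":[0,0,0],"twist":0}

```text
clock: 8.08
tool_pos: [499.8, 8.1, 140.0]
ee_rot: [-0.02, 1.0, 0.023, 0.004]
force: [1.1, -1.1, -2.5]
width: 14.6
```

```bash
python3 chk.py c10|head -9
```

```text
tcp [499.6   8.1 140. ] yaw 2.6490350672343768 t 8.1333 F [ 3.5 -0.7 -3.8] [-0.02   1.     0.023  0.004] 14.400046337347142
q6 2.925177863185507 toolz [ 0.0068613   0.0393428  -0.99920222]
end in guard 68.4907277561046 -39.33366040629918 z 83.97594826529905
shaft(g) 79 c [ 50.  -46.2 154.4] ang 12.32 ends [ 21.3 -52.5] [ 71.  -41.6] z [143.3 155.9 158.9] std 2.1571892416274765
tall(g) 123
65 8 x [60.0, 60.0, 64.0, 64.0, 66.0, 66.0, 68.0, 71.0] y [-50. -31.]
75 38 x [44.0, 45.0, 45.0, 48.0, 50.0, 51.0, 53.0, 54.0, 55.0, 56.0, 57.0, 58.0, 60.0, 60.0, 63.0, 66.0, 68.0, 69.0, 71.0] y [-49. -28.]
85 37 x [46.0, 47.0, 49.0, 50.0, 51.0, 52.0, 53.0, 54.0, 55.0, 57.0, 59.0, 60.0, 63.0, 65.0, 66.0, 67.0, 69.0, 70.0, 71.0] y [-47. -29.]
95 17 x [63.0, 63.0, 64.0, 64.0, 64.0, 65.0, 66.0, 66.0, 66.0, 67.0, 67.0, 68.0, 69.0, 69.0, 70.0, 71.0, 71.0] y [-45. -27.]
```

Call:
step_arm:
  plan:
    - {"translation":[-0.006,0.001,-0.002],"twist":0}
    - {"translation":[-0.006,0.001,0],"twist":0}
    - {"translation":[-0.004,0.0006,0],"twist":0}

```text
clock: 8.38
tool_pos: [498.0, 9.3, 140.3]
ee_rot: [-0.019, 0.999, 0.023, 0.018]
force: [24.0, -0.1, -17.8]
width: 14.1
```

```bash
python3 chk.py c11|head -9
```

```text
tcp [497.5   9.4 140.4] yaw 2.618418592359498 t 8.4333 F [ 31.2   0.3 -21. ] [-0.019  0.999  0.023  0.017] 14.510604868943666
q6 2.92583105074857 toolz [ 0.03384636  0.03866294 -0.99867893]
end in guard 67.71431981622547 -38.39479530793686 z 88.69236099684365
shaft(g) 79 c [ 47.9 -46.1 155.7] ang 12.31 ends [ 19.  -52.4] [ 68.8 -41.6] z [142.6 157.6 160.9] std 2.002907050650318
tall(g) 119
65 7 x [45.0, 51.0, 57.0, 58.0, 61.0, 63.0, 69.0] y [-47. -30.]
75 34 x [43.0, 45.0, 45.0, 48.0, 50.0, 53.0, 54.0, 55.0, 56.0, 58.0, 58.0, 61.0, 63.0, 64.0, 66.0, 67.0, 68.0] y [-47. -28.]
85 34 x [44.0, 46.0, 48.0, 49.0, 50.0, 51.0, 53.0, 53.0, 54.0, 55.0, 57.0, 59.0, 60.0, 63.0, 66.0, 67.0, 69.0] y [-45. -30.]
95 16 x [62.0, 63.0, 63.0, 64.0, 64.0, 64.0, 65.0, 65.0, 67.0, 67.0, 67.0, 68.0, 69.0, 69.0, 69.0, 70.0] y [-52. -31.]
```

The force reached 31 N, so the toggle is at its stop. Backing off, then raising.

Call:
step_arm:
  plan:
    - {"translation":[0.012,-0.002,0],"twist":0}
    - {"translation":[0.012,-0.002,0],"twist":0}
    - {"translation":[0.01,-0.0016,0.0],"twist":0}
    - {"translation":[0,0,0],"twist":0}

```text
clock: 8.77
tool_pos: [532.3, 3.7, 140.1]
ee_rot: [-0.019, 0.999, 0.023, 0.017]
force: [-0.6, -0.7, -1.2]
width: 14.1
```

```bash
python3 chk.py c12
```

```text
tcp [531.4   3.9 140. ] yaw 2.6226944435927324 t 8.8167 F [-0.4 -0.3 -1.9] [-0.019  0.999  0.023  0.017] 14.382175992766776
q6 2.926384860287384 toolz [ 0.03277749  0.03888258 -0.99870605]
end in guard 101.95406501195754 -38.43624445856226 z 88.1690097416238
shaft(g) 121 c [ 67.7 -48.2 158. ] ang 12.41 ends [ 20.7 -58.6] [104.3 -40.2] z [144.9 159.2 163.2] std 1.8930594156562477
tall(g) 123
65 5 x [60.0, 60.0, 62.0, 100.0, 105.0] y [-50. -32.]
75 39 x [44.0, 45.0, 47.0, 48.0, 50.0, 51.0, 53.0, 53.0, 56.0, 56.0, 58.0, 60.0, 60.0, 63.0, 97.0, 98.0, 100.0, 102.0, 103.0, 105.0] y [-47. -27.]
85 36 x [46.0, 48.0, 49.0, 50.0, 52.0, 53.0, 54.0, 55.0, 56.0, 57.0, 58.0, 59.0, 61.0, 96.0, 99.0, 100.0, 102.0, 103.0] y [-48. -29.]
95 15 x [97.0, 98.0, 98.0, 99.0, 99.0, 100.0, 100.0, 101.0, 101.0, 101.0, 102.0, 102.0, 103.0, 104.0, 105.0] y [-41. -29.]
105 9 x [99.0, 99.0, 99.0, 101.0, 102.0, 102.0, 104.0, 104.0, 104.0] y [-40. -37.]
115 8 x [98.0, 98.0, 99.0, 101.0, 101.0, 102.0, 104.0, 104.0] y [-40. -36.]
125 11 x [97.0, 98.0, 98.0, 100.0, 100.0, 101.0, 102.0, 103.0, 103.0, 103.0, 104.0] y [-44. -36.]
paddle(g) 42
65 13 x [84.0, 85.0, 85.0, 86.0, 87.0, 87.0, 87.0, 87.0, 88.0, 88.0, 88.0, 90.0, 90.0] y [32. 51.]
75 10 x [89.0, 89.0, 90.0, 90.0, 91.0, 91.0, 92.0, 92.0, 92.0, 95.0] y [31. 51.]
85 19 x [92.0, 92.0, 93.0, 94.0, 94.0, 94.0, 95.0, 95.0, 95.0, 95.0, 95.0, 96.0, 96.0, 96.0, 97.0, 97.0, 97.0, 98.0, 98.0] y [29. 50.]
```

View pics/c12.png

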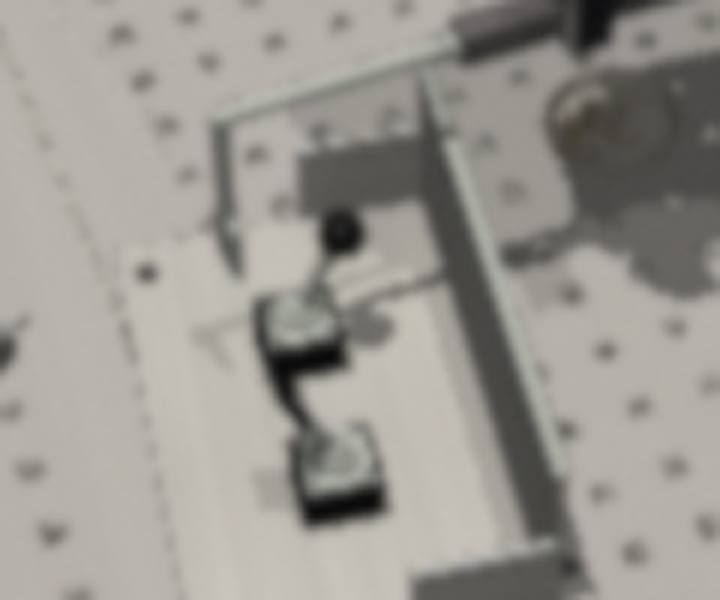

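The ball stays over at (340,232), the paddle is unmoved, and the rod end is clear at (228,250). Raising.

Call:
step_arm:
  plan:
    - {"translation":[0.002,0,0.03],"twist":0}
    - {"translation":[0,0,0.035],"twist":0}
    - {"translation":[0,0,0.035],"twist":0}
    - {"translation":[0,0,0.02],"twist":0}
    - {"translation":[0,0,0],"twist":0}

```text
clock: 9.23
tool_pos: [526.4, 5.1, 262.0]
ee_rot: [-0.02, 0.999, 0.023, 0.011]
force: [-0.4, 0.2, -1.1]
width: 14.3
```

```bash
python3 chk.py c13|head -5
```

```text
tcp [526.1   5.2 260.4] yaw 2.6194932330868403 t 9.2833 F [ 1.2  0.2 -2.2] [-0.02   0.999  0.023  0.011] 14.234414228151998
q6 2.9270209802916622 toolz [ 0.02007995  0.04079132 -0.9989659 ]
end in guard 95.89891682897678 -37.979926891898664 z 206.47120852374547
shaft(g) 143 c [ 65.3 -47.1 277.5] ang 12.41 ends [ 21.  -56.9] [ 98.2 -39.9] z [264.8 279.4 282.4] std 1.8949120868203448
tall(g) 142
```

Call:
step_arm:
  plan:
    - {"translation":[-0.006,-0.025,0],"twist":-0.01}
    - {"translation":[-0.009,-0.033,0],"twist":-0.012}
    - {"translation":[-0.009,-0.033,0],"twist":-0.012}
    - {"translation":[-0.009,-0.033,0],"twist":-0.012}
    - {"translation":[-0.009,-0.033,0],"twist":-0.012}
    - {"translation":[-0.009,-0.033,0],"twist":-0.012}
    - {"translation":[-0.009,-0.033,0],"twist":-0.012}
    - {"translation":[-0.009,-0.033,0],"twist":-0.012}
    - {"translation":[-0.006,-0.022,0],"twist":-0.01}
    - {"translation":[0,0,0],"twist":0}

```text
clock: 10.12
tool_pos: [437.6, -278.6, 245.0]
ee_rot: [-0.025, 0.999, -0.029, 0.003]
force: [-0.6, 0.3, -1.2]
width: 14.2
```

```bash
cat > ret.py <<'E'
from h import *
import sys
t=sys.argv[1]
s,ci,im,d=look(t)
from scipy.spatial.transform import Rotation as Ro
q=s['ee_rot'];Rm=Ro.from_quat([q[1],q[2],q[3],q[0]]).as_matrix()
T=s['tool_pos'];print('tcp',np.round(T,1),'yaw',yaw(s),'t',s['clock'],'F',np.round(s['force'],1),'toolz',np.round(Rm[:,2],3),'w',s['width'])
P=cloud(ci,d,np.ones_like(d,bool))
h=P[(P[:,2]>T[2]+3)&(P[:,2]<T[2]+40)&(P[:,0]>T[0]+15)&(P[:,0]<650)&(abs(P[:,1]-T[1])<35)]
hd=h[h[:,0]<T[0]+52]
if len(hd)>20:
    line(hd,'handle'); 
sh=h[h[:,0]>T[0]+75]
if len(sh)>20:
    c,dr=line(sh,'shaft')
    for lo in range(75,165,20):
        k=(h[:,0]>T[0]+lo)&(h[:,0]<T[0]+lo+20)
        if k.sum()>5:print(lo,np.round(np.median(h[k],0),1))
    print('rod y at TCP x:',c[1]+(T[0]-c[0])*dr[1]/dr[0],' initial line y at that x:',-278.1-0.0548*(T[0]-446))
E
python3 ret.py w7
```

```text
tcp [ 437.6 -278.6  245. ] yaw -3.322074459020447 t 10.1167 F [-0.6  0.3 -1.2] toolz [ 0.007  0.05  -0.999] w 14.215781792973821
handle 2696 c [ 471.7 -283.2  270.8] ang -3.77 ends [ 452.2 -281.9] [ 490.  -284.4] z [269.  270.9 272. ] std 4.536797348922633
shaft 1806 c [ 532.8 -286.3  263.2] ang -2.95 ends [ 512.4 -285.3] [ 552.4 -287.3] z [261.1 263.4 264.8] std 2.3107583502282196
75 [ 522.8 -285.9  263.6]
95 [ 542.4 -286.8  263.2]
rod y at TCP x: -281.4222223827481  initial line y at that x: -277.6396043330957
```

View pics/w7.png

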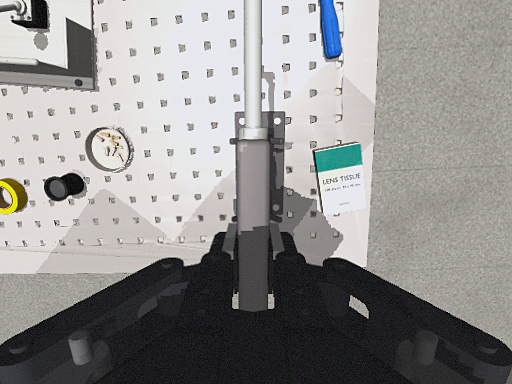

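```bash
python3 - <<'E'
from h import *
for t,zt,yc in [('w1',125.4,-280),('w3',125.4,-280),('w5',253.8,-280),('w7',270.8,-284)]:
    z=np.load(t+'.npz',allow_pickle=True);d=z['d'];ci=z['ci'].item()
    P=cloud(ci,d,np.ones_like(d,bool))
    k=(abs(P[:,2]-zt)<2.2)&(abs(P[:,1]-yc)<15)&(P[:,0]>380)&(P[:,0]<560)
    x=P[k][:,0]; hist,ed=np.histogram(x,bins=np.arange(380,560,2)); print(t,'front edge',np.percentile(x,99),list(zip(ed[-40:-12:1].astype(int),hist[-40:-12]))[:28])
E
```

```text
w1 front edge 504.5930328348015 [(np.int64(480), np.int64(32)), (np.int64(482), np.int64(30)), (np.int64(484), np.int64(30)), (np.int64(486), np.int64(28)), (np.int64(488), np.int64(31)), (np.int64(490), np.int64(32)), (np.int64(492), np.int64(33)), (np.int64(494), np.int64(29)), (np.int64(496), np.int64(33)), (np.int64(498), np.int64(30)), (np.int64(500), np.int64(31)), (np.int64(502), np.int64(31)), (np.int64(504), np.int64(30)), (np.int64(506), np.int64(17)), (np.int64(508), np.int64(2)), (np.int64(510), np.int64(5)), (np.int64(512), np.int64(0)), (np.int64(514), np.int64(0)), (np.int64(516), np.int64(0)), (np.int64(518), np.int64(0)), (np.int64(520), np.int64(0)), (np.int64(522), np.int64(0)), (np.int64(524), np.int64(0)), (np.int64(526), np.int64(0)), (np.int64(528), np.int64(0)), (np.int64(530), np.int64(0)), (np.int64(532), np.int64(0)), (np.int64(534), np.int64(0))]
w3 front edge 504.1431955975365 [(np.int64(480), np.int64(58)), (np.int64(482), np.int64(61)), (np.int64(484), np.int64(61)), (np.int64(486), np.int64(64)), (np.int64(488), np.int64(65)), (np.int64(490), np.int64(
[... 1756 characters left out ...]
)), (np.int64(490), np.int64(159)), (np.int64(492), np.int64(152)), (np.int64(494), np.int64(144)), (np.int64(496), np.int64(25)), (np.int64(498), np.int64(1)), (np.int64(500), np.int64(0)), (np.int64(502), np.int64(0)), (np.int64(504), np.int64(0)), (np.int64(506), np.int64(0)), (np.int64(508), np.int64(0)), (np.int64(510), np.int64(0)), (np.int64(512), np.int64(0)), (np.int64(514), np.int64(0)), (np.int64(516), np.int64(0)), (np.int64(518), np.int64(0)), (np.int64(520), np.int64(0)), (np.int64(522), np.int64(0)), (np.int64(524), np.int64(0)), (np.int64(526), np.int64(0)), (np.int64(528), np.int64(0)), (np.int64(530), np.int64(0)), (np.int64(532), np.int64(0)), (np.int64(534), np.int64(0))]
```

Call:
step_arm:
  plan:
    - {"translation":[0.006,0.0015,-0.02],"twist":0}
    - {"translation":[0.005,0.0015,-0.03],"twist":0}
    - {"translation":[0,0,-0.03],"twist":0}
    - {"translation":[0,0,0],"twist":0}

```text
clock: 10.5
tool_pos: [447.2, -270.5, 159.2]
ee_rot: [-0.027, 0.999, -0.029, 0.001]
force: [0.2, 1.0, -2.7]
width: 14.7
```

```bash
python3 ret.py w8; python3 - <<'E'
from h import *
a=manip.snapshot('scene')[0];cv2.imwrite('pics/s8.png',cv2.resize(a[80:170,200:320],(800,600),interpolation=cv2.INTER_CUBIC))
E
```

```text
tcp [ 447.2 -270.5  159.2] yaw -3.301880451572313 t 10.5 F [ 0.2  1.  -2.7] toolz [ 0.004  0.054 -0.999] w 14.682762449087368
handle 2698 c [ 481.4 -275.3  184.8] ang -3.42 ends [ 461.9 -274.1] [ 499.6 -276.4] z [183.1 185.  186.1] std 4.533756062641584
shaft 1807 c [ 542.6 -278.3  177.2] ang -3.09 ends [ 522.1 -277.2] [ 561.9 -279.3] z [175.1 177.3 178.8] std 2.3103373560000566
75 [ 532.4 -277.8  177.5]
95 [ 552.  -278.8  177.1]
rod y at TCP x: -273.1469400302762  initial line y at that x: -278.16724217000444
```

View pics/w8.png

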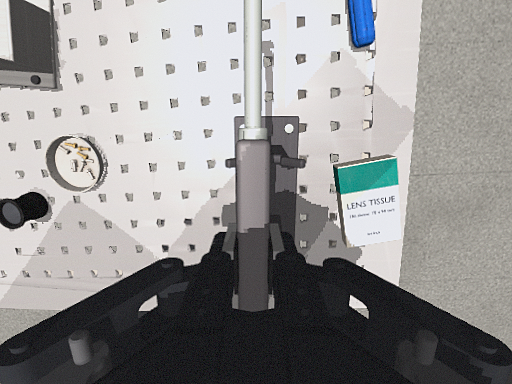

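View pics/s8.png

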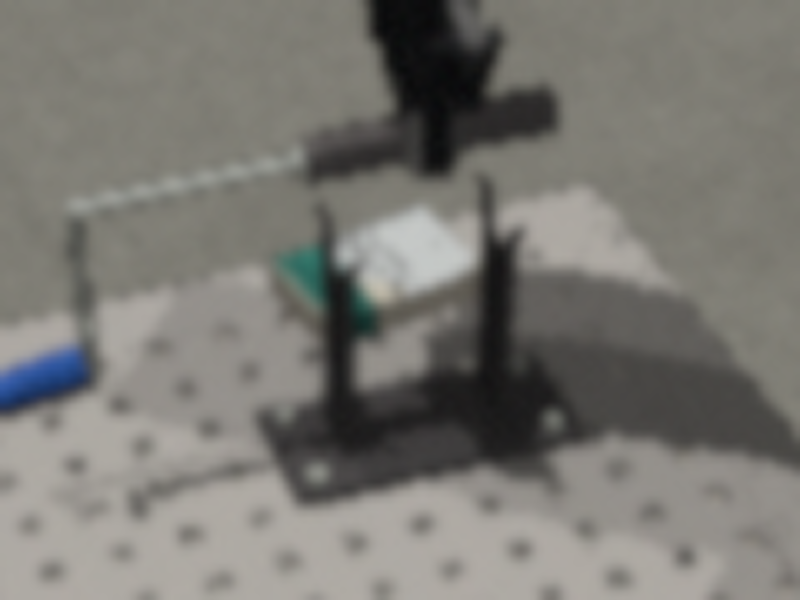

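Call:
step_arm:
  plan:
    - {"translation":[0.001,-0.005,-0.01],"twist":0}
    - {"translation":[0,0,-0.015],"twist":0}
    - {"translation":[0,0,0],"twist":0}

```text
clock: 10.85
tool_pos: [451.6, -278.0, 141.8]
ee_rot: [-0.024, 0.999, -0.028, 0.006]
force: [-0.7, 0.5, -1.9]
width: 14.2
```

```bash
python3 ret.py w9
```

```text
tcp [ 451.6 -278.   141.8] yaw -3.189235965012673 t 10.85 F [-0.7  0.5 -1.9] toolz [ 0.013  0.047 -0.999] w 14.241021840547237
handle 2683 c [ 485.7 -282.4  167.8] ang -3.64 ends [ 466.2 -281.2] [ 503.9 -283.6] z [166.  167.9 169. ] std 4.534247289746922
shaft 1797 c [ 546.8 -285.4  160.7] ang -2.96 ends [ 526.6 -284.4] [ 566.4 -286.4] z [158.5 160.8 162.3] std 2.30886870995294
75 [ 536.8 -284.9  160.9]
95 [ 556.3 -285.9  160.7]
rod y at TCP x: -280.4710192863545  initial line y at that x: -278.40592254047846
```

View pics/w9.png

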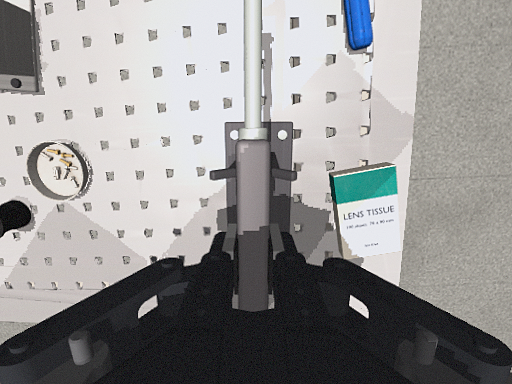

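```bash
python3 - <<'E'
from h import *
for t in ['w3','w9']:
    z=np.load(t+'.npz',allow_pickle=True);d=z['d'];ci=z['ci'].item()
    P=cloud(ci,d,np.ones_like(d,bool))
    for lo,hi in[(475,500),(395,418)]:
        k=(P[:,2]>112)&(P[:,2]<136)&(P[:,0]>lo)&(P[:,0]<hi)&(abs(P[:,1]+280)<36)&(abs(P[:,1]+280)>10.5)
        Q=P[k]
        for sg in(1,-1):
            c=Q[(Q[:,1]+280)*sg>0]
            if len(c):print(t,lo,sg,len(c),'x',np.round(np.median(c[:,0]),1),'y',np.round(np.percentile(c[:,1],[2,50,98]),1),'zmax',c[:,2].max().round(1))
E
```

```text
w3 475 1 205 x 486.6 y [-269.1 -262.  -254.6] zmax 132.2
w3 475 -1 191 x 484.7 y [-306.  -299.1 -291.7] zmax 132.5
w3 395 1 240 x 407.8 y [-269.3 -260.1 -250.7] zmax 132.1
w3 395 -1 152 x 406.0 y [-301.9 -295.8 -290.6] zmax 132.1
w9 475 1 267 x 486.8 y [-268.4 -261.7 -254.6] zmax 132.9
w9 475 -1 278 x 485.0 y [-306.5 -298.8 -291.6] zmax 132.4
```

Call:
step_arm:
  plan:
    - {"translation":[-0.003,0.002,-0.008],"twist":0}
    - {"translation":[0,0,-0.008],"twist":0}
    - {"translation":[0,0,0],"twist":0}

```text
clock: 11.15
tool_pos: [449.8, -277.3, 128.6]
ee_rot: [-0.022, 0.999, -0.028, 0.008]
force: [0.2, 0.0, -2.2]
width: 14.2
```

```bash
python3 ret.py w10
```

```text
tcp [ 449.8 -277.3  128.6] yaw -3.1893219291102186 t 11.15 F [ 0.2  0.  -2.2] toolz [ 0.017  0.043 -0.999] w 14.192095975370611
handle 2694 c [ 483.9 -281.7  154.7] ang -3.45 ends [ 464.6 -280.5] [ 502.1 -282.8] z [153.  154.8 155.9] std 4.5310393909545486
shaft 1799 c [ 545.  -284.7  147.8] ang -3.02 ends [ 524.7 -283.6] [ 564.4 -285.7] z [145.7 148.  149.4] std 2.3099022041660198
75 [ 535.1 -284.2  148.1]
95 [ 554.5 -285.2  148. ]
rod y at TCP x: -279.6589624001957  initial line y at that x: -278.31051379366585
```

Call:
step_arm:
  plan:
    - {"translation":[-0.002,0.002,-0.009],"twist":0}
    - {"translation":[0,0,-0.008],"twist":0}
    - {"translation":[0,0,0],"twist":0}

```text
clock: 11.45
tool_pos: [448.4, -275.8, 112.5]
ee_rot: [-0.021, 0.999, -0.028, 0.009]
force: [-0.1, -0.1, -1.8]
width: 14.4
```

```bash
python3 ret.py w11
```

```text
tcp [ 448.4 -275.8  112.5] yaw -3.183491717981131 t 11.45 F [-0.1 -0.1 -1.8] toolz [ 0.019  0.041 -0.999] w 14.379435214568813
handle 3507 c [ 483.3 -280.2  135.8] ang 91.82 ends [ 484.1 -306.7] [ 482.4 -254. ] z [122.  138.5 139.8] std 9.5533700146192
shaft 1788 c [ 543.6 -283.2  132. ] ang -3.08 ends [ 523.3 -282.1] [ 563.1 -284.2] z [129.8 132.1 133.7] std 2.3111180955841357
75 [ 533.7 -282.7  132.2]
95 [ 553.  -283.7  132.1]
rod y at TCP x: -278.0691281723494  initial line y at that x: -278.2317621701843
```

View pics/w11.png

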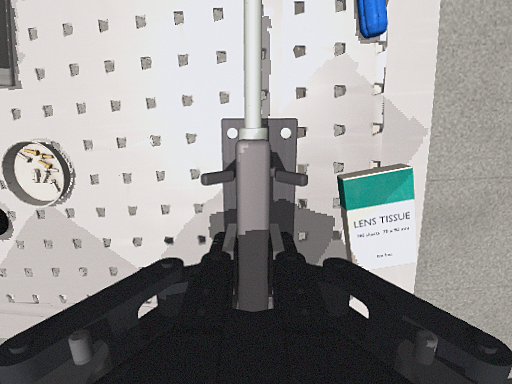

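The handle is centred between the front fork prongs (205 and 305, handle at 254), with 13 mm still to go down.

Call:
step_arm:
  plan:
    - {"translation":[0,0,-0.006],"twist":0}
    - {"translation":[0,0,-0.006],"twist":0}

```text
clock: 11.67
tool_pos: [449.2, -276.6, 101.8]
ee_rot: [-0.02, 0.999, -0.028, 0.01]
force: [0.2, 0.1, -1.7]
width: 14.8
```

```bash
python3 ret.py w12
```

```text
tcp [ 449.2 -276.6  101.8] yaw -3.181518427775425 t 11.6667 F [ 0.2  0.1 -1.7] toolz [ 0.02   0.04  -0.999] w 14.789611353530875
handle 3822 c [ 484.2 -280.7  126.7] ang 87.41 ends [ 483.  -306.7] [ 485.4 -254.2] z [117.5 128.1 130.1] std 9.13112129100915
shaft 1794 c [ 544.5 -283.9  121.5] ang -3.01 ends [ 524.1 -282.9] [ 563.8 -284.9] z [119.3 121.6 123.1] std 2.3100608435690972
75 [ 534.6 -283.5  121.6]
95 [ 553.8 -284.4  121.7]
rod y at TCP x: -278.9129060146034  initial line y at that x: -278.27719563275525
```

Call:
step_arm:
  plan:
    - {"translation":[-0.001,0.001,-0.004],"twist":0}
    - {"translation":[0,0,-0.002],"twist":0}

```text
clock: 11.88
tool_pos: [449.0, -276.3, 98.8]
ee_rot: [-0.019, 0.999, -0.028, 0.011]
force: [-18.7, 13.9, 52.9]
width: 14.5
```

```bash
python3 ret.py w13
```

```text
tcp [ 449.  -276.3   98.8] yaw -3.1769278073340796 t 11.8833 F [-18.7  13.9  52.9] toolz [ 0.024  0.037 -0.999] w 14.512945702742337
handle 3901 c [ 484.  -280.5  124.4] ang 87.94 ends [ 483.1 -306.6] [ 485.  -254.2] z [115.  125.3 130. ] std 9.002669310074609
shaft 1782 c [ 544.4 -283.5  118.6] ang -3.31 ends [ 524.  -282.3] [ 564.  -284.6] z [116.4 118.7 120.2] std 2.307201741601467
75 [ 534.6 -283.   118.7]
95 [ 553.6 -284.   118.7]
rod y at TCP x: -277.99397355602093  initial line y at that x: -278.2638143584312
```

Seated: 53 N upward, shaft top at 118.7 as at the start. Easing off and releasing.

Call:
step_arm:
  plan:
    - {"translation":[0,0,0.001],"twist":0}

```text
clock: 12.02
tool_pos: [449.0, -276.3, 100.7]
ee_rot: [-0.018, 0.999, -0.028, 0.012]
force: [-1.0, 0.8, -2.2]
width: 14.3
```

Call:
step_arm:
  plan:
    - {"translation":[0,0,0],"twist":0}
    - {"translation":[0,0,0],"twist":0}
    - {"translation":[0,0,0],"twist":0}
    - {"translation":[0,0,0],"twist":0}
    - {"translation":[0,0,0],"twist":0}
  grip: 0.07
  squeeze: 20

```text
clock: 12.43
tool_pos: [449.4, -276.6, 100.9]
ee_rot: [-0.018, 0.999, -0.028, 0.012]
force: [0.1, -0.6, 0.7]
width: 70.1
```

```bash
python3 ret.py w14
```

```text
tcp [ 449.4 -276.6  100.9] yaw -3.16933706673667 t 12.4333 F [ 0.1 -0.6  0.7] toolz [ 0.026  0.035 -0.999] w 70.12949822106125
handle 3775 c [ 484.3 -280.3  124.7] ang 88.8 ends [ 483.7 -306.7] [ 484.8 -253.9] z [116.1 125.5 130.1] std 9.03853664462816
shaft 1757 c [ 544.7 -283.4  118.8] ang -3.27 ends [ 524.2 -282.3] [ 565.7 -284.6] z [116.7 118.9 120.4] std 2.2954777116961043
75 [ 534.5 -282.9  118.9]
95 [ 554.3 -284.1  119. ]
115 [ 565.  -280.8  115.7]
rod y at TCP x: -277.99443903120897  initial line y at that x: -278.28562920255354
```

View pics/w14.png

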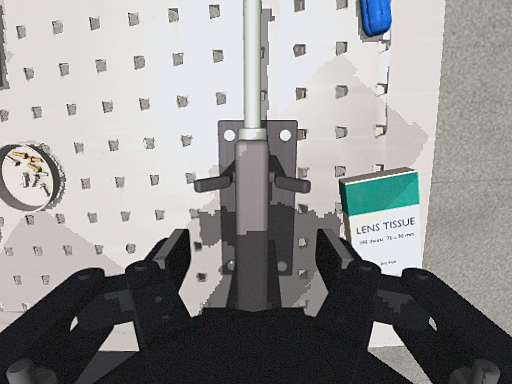

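The jaws are open (70 mm) on both sides of the handle (254,190), and it sits in the front fork. Withdrawing straight up, then away from the line of sight.

Call:
step_arm:
  plan:
    - {"translation":[0,0,0.02],"twist":0}
    - {"translation":[0,0,0.03],"twist":0}
    - {"translation":[0,0,0.035],"twist":0}
    - {"translation":[0,0,0.035],"twist":0}
    - {"translation":[-0.02,0,0.03],"twist":0}
    - {"translation":[-0.03,0,0.02],"twist":0}
    - {"translation":[-0.03,0,0],"twist":0}
    - {"translation":[0,0,0],"twist":0}
    - {"translation":[0,0,0],"twist":0}

```text
clock: 13.23
tool_pos: [364.9, -274.7, 276.4]
ee_rot: [-0.019, 0.999, -0.027, 0.01]
force: [0.4, -0.3, 0.2]
width: 70.0
```

```bash
python3 - <<'E'
from h import *
s,ci,im,d=look('w15');print(s['tool_pos'],s['clock'])
ims=[]
def rod(P,off,nm):
    P=P-off
    h=P[(P[:,2]>110)&(P[:,2]<132)&(P[:,0]>350)&(P[:,0]<700)&(P[:,1]<-262)&(P[:,1]>-300)]
    k=h[(h[:,0]<500)&(h[:,2]>121)]
    if len(k)>10: line(k,nm+' handle')
    k=h[h[:,0]>520]
    if len(k)>10: line(k,nm+' shaft')
rod(cloud(ci,d,np.ones_like(d,bool)),0,'wrist')
for n in['top','scene']:
    ci=manip.camera_info(n);a,d2=manip.snapshot(n);d=d2
    P=cloud(ci,d,np.ones_like(d,bool));rod(P,0,n);ims.append(a)
    G=np.array([600.4,67.5])+(np.array([1.5,4]) if n=='scene' else np.array([-1,0]));g=np.radians(-9.1);X=np.array([np.cos(g),np.sin(g)]);Y=np.array([-np.sin(g),np.cos(g)])
    Q=np.c_[(P[:,:2]-G)@X,(P[:,:2]-G)@Y,P[:,2]]
    for nm,yc in(('ball',-40),('paddle',40)):
        b=Q[(Q[:,0]>25)&(Q[:,0]<140)&(abs(Q[:,1]-yc)<25)&(Q[:,2]>68)&(Q[:,2]<97)];print(n,nm,len(b),np.round(np.percentile(b,[0,50,100],axis=0)) if len(b) else '')
a,b=ims
cv2.imwrite('pics/f1.png',np.hstack([cv2.resize(a[100:290,160:410],(400,300)),cv2.resize(b[80:290,130:380],(400,300))]))
E
```

```text
[ 364.94390387 -274.7309085   276.416943  ] 13.2333
wrist handle 1639 c [ 444.7 -278.1  125.4] ang -3.25 ends [ 384.9 -274.7] [ 499.8 -281.2] z [123.9 125.5 126.8] std 4.552293489512624
wrist shaft 288 c [ 537.  -283.3  118.7] ang -3.11 ends [ 520.3 -282.4] [ 554.5 -284.3] z [116.5 118.7 120.6] std 2.336557419655439
top handle 323 c [ 442.6 -276.   124.8] ang -3.07 ends [ 386.7 -273. ] [ 498.3 -279. ] z [121.8 124.8 127.6] std 4.640749601486261
top shaft 131 c [ 568.3 -282.6  117.8] ang -2.98 ends [ 520. -280.] [ 613.9 -284.9] z [113.7 117.9 121.6] std 2.278672517104232
top ball 61 [[ 44. -50.  77.]
 [ 53. -41.  86.]
 [ 65. -29.  92.]]
top paddle 63 [[ 84.  30.  68.]
 [ 92.  40.  82.]
 [100.  51.  93.]]
scene handle 122 c [ 443.2 -272.6  123.7] ang -2.93 ends [ 386.9 -269.7] [ 498.1 -275.4] z [121.3 123.6 125.8] std 4.997082966054627
scene shaft 86 c [ 568.4 -279.3  115.8] ang -2.72 ends [ 520.1 -277. ] [ 614.6 -281.5] z [111.4 116.2 120.3] std 2.5890962525579515
scene ball 55 [[ 43. -47.  68.]
 [ 53. -35.  85.]
 [ 63. -29.  91.]]
scene paddle 39 [[85. 29. 70.]
 [92. 42. 82.]
 [98. 52. 92.]]
```

View pics/f1.png

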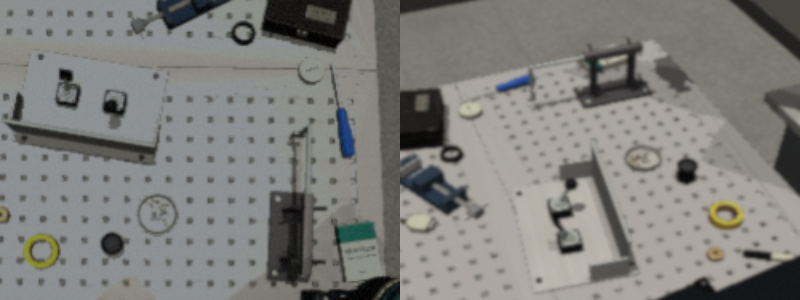

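View pics/w15.png

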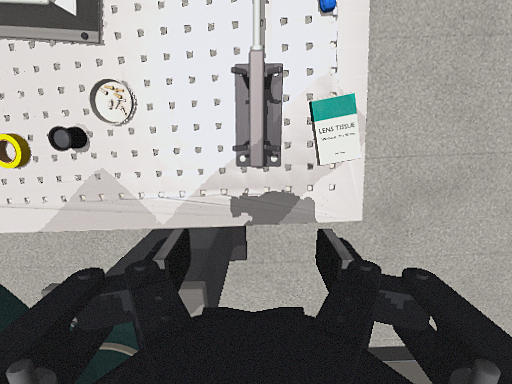

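All views agree. The rod lies as at the start (top view (290,200), wrist view (258,110)). The ball has moved towards the screen, at (112,105), and the paddle is unmoved at (66,76). Handing in.

```bash
python3 -c "
from station import manip
print(manip.finish_job())"
```

```text
the job is handed in; nothing more can be done
None
```

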